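# Rack two freshly coated sample boards to cure

### The arm

A 6-joint arm with a two-finger parallel gripper is mounted at the origin on a cart in front of the work surface, level with it; the furniture and walls round the work are solid. World frame = base frame: x ahead of the robot, y to its left, z up, the work surface at z = 0. Lengths are in m, angles in degrees, forces in N, time in s.
With the tool pointing down it reaches from about 0.275 to 0.825 m from the base axis. Payload 4.9 kg.
Tool frame: the origin (TCP) lies midway between the tips of the shut fingers; the grasp point (between the pads) lies 19 mm behind it; z points along the fingers, y is the line along which they close (so a half turn about z gives the same grasp; the last joint's range is limited). The gripper opens to 85 mm and grips with 20 to 120 N. Pads are 22 mm wide; open, the fingers measure 114 mm over their backs; the gripper's body (76 mm by 85 mm) begins 54 mm behind the grasp point. The pads swing forward as they close: fully open they stand 13 mm farther back than shut.
Start: joints at [56.711, 18.69, -11.035, 60.275, 0, 82.311], TCP at [0.238, 0.496, 0.231] pointing down, gripper open.
Joint ranges: [-152.03, 152.03], [-55.5, 102.48], [-74.3, 77.21], [-110.64, 120.58], [-84.22, 78.4], [-180, 180]. Speed limits (degrees/s): [147.25, 147.25, 180, 180, 180, 180].

### API

Orientations are given as [roll, pitch, yaw] about the fixed x, y, z axes, in that order (R = Rz(yaw) Ry(pitch) Rx(roll)).
In Python, from bench import readout, imaging, finish_job, spotter gives the robot as it stands.
- The arm moves only by the shell command python3 -m jog 'ROWS'. ROWS is JSON, one flat list of numbers, 7 for each row, row after row: the turn, a rotation vector about the tool's x, y, z each as a share of 8 degrees, from -1 to 1, then the shift along the tool's x, y, z each as a share of 0.03 m, from -1 to 1, then the finger opening in mm, from 0 to 85.4. In form: [wx, wy, wz, tx, ty, tz, jaw, wx, wy, wz, tx, ty, tz, jaw, ...]. A call has 1 to 10 rows; each row shifts and turns the commanded pose from where the row before left it, along the tool's axes as they then stand; what a row does not reach is not made up. A row lasts 1/10 s, in which the tool goes at most 50 mm and 8.59 degrees, less where a joint would pass 70% of its speed; a pose out of reach is approached as far as the arm can. A call with a number of a shift or a turn outside -1 to 1 is refused whole. A call with a gripper value outside its range is refused whole. The fingers move at their own pace and stop on an object; the grip force is fixed at half the most. Time passes only in rows, so rows that do not move let the fingers close. It gives the time, the measured TCP pose, the force, the opening and the grip force at its end, in the units of the state.
- readout.get_obs(): the state, without advancing time (a new reading comes with each control period).
- imaging.capture(name): name is "scene" or "top" or "wrist"; returns (picture, depth): 384x512x3 uint8, red, green, blue; 384x512 float32, m along the optical axis (not along the pixel's ray), 0 where there is no reading.
- imaging.camera_model(name): a dict with "fx", "fy", "cx", "cy" (pixels), "k1" (the pictures are not rectified: a ray, as slopes to the right and down, at radius r is drawn at 1 + k1 r^2 times it, then the intrinsics apply), "extrinsics" (4x4, takes a point from camera to world coordinates). Camera axes: x right, y down, z forward; pixel columns grow to the right and rows downward; lengths in m; the calibration is good to about 2 mm. A picture is of the moment at which its call begins: read the wrist's pose just before it. camera_model takes no time and is no camera call; for the wrist camera it gives the pose at the moment of the call.
- finish_job(): hands the job in; it is judged then, once.
Trained networks look in the newest picture that a camera, given by its name, has taken for a name from the list of things; names that differ only in an ending like _2 or _b are one class to them, and where a whole thing is asked for, a point or a joint stands for the part that bears it (a point fixed in the world has none). Each returns a list of dicts, best first, with "confidence" (0 to 1); they miss things now and then, are a little off and sometimes report something else, mostly with a low value. They report only what shows in the picture. A call takes as long as a camera call. They do not tell look-alikes from the thing itself.
- spotter.search_frame(camera, name): "xy" ([column, row] in pixels, amid what is visible of it).
- spotter.outline_of(camera, name): "region" (384x512 bool, what is visible of it) and "xy" ([column, row] in pixels, amid what is visible of it).
- spotter.spot_point(camera, name): "xy" ([column, row] in pixels: a listed point, or the origin of a listed thing).
The state is a dict: "clock": time; "joint_pos": joint angles; "qvel": joint speeds; "tau": joint torques, N m; "tool_pos": TCP position; "tool_rot": TCP orientation; "wrist_force": force on the tool from outside, world axes, zero at the start; "ft_torque": the same for the moment, N m; "width": opening from 0.0 (shut) to 1.0 (fully open); "finger_force": force on a finger pad.
Only numpy, scipy, OpenCV 4.12 (cv2) and the standard library are available. Lean on these libraries where they do the work, as an engineer would, in place of code of your own. Each camera call takes 0.05 s, during which the arm holds its last target. There are 200 camera calls.

### The job

Put the two coated sample boards away to cure: slide each one flat, coated face up and bare end outward, into the free slot of the rack that fits its thickness, fully home against the back. A bottle has fallen over across the way into the rack: stand it upright on the bench, clear of that way. Leave the board already in the rack and the other things on the bench where they are.

Things in the scene. Friction and masses are not known exactly. Their poses are not given: they have to be found in the camera images.
- rack: Curing rack fixed to the bench: two upright aluminium side plates 105 high, 63 apart inside, 5 thick, with black liners (7 thick each) that leave three level slots, one above another, 115 deep; closed at the back, open in front. Boards run with their long edges in the grooves. Outer width 85 at the front, foot plate 107. Origin: on the bench under the slots' middle; x from mouth to back.
- rack_mouth (a point): Centre of the rack's mouth at the floor of the middle slot (41 above the bench), rack x = -57.5. Slot heights above the bench: bottom 12 to 27 (taken), middle 41 to 62 (for the thick board), top 78 to 93 (for the thin board). In front of it the side plates flare outward by 5 over 12 (to rack x = -70); the liners have rounded noses. Axes as the rack's.
- thick_slot (a point): Where the origin of the thick board lies when it is home in the middle slot: on the slot's floor, 41 above the bench, at rack x = -27.5, y = 0; axes as the rack's.
- thin_slot (a point): Where the origin of the thin board lies when it is home in the top slot: on the slot's floor, 78 above the bench, at rack x = -27.5, y = 0; axes as the rack's.
- thick_board: The thick board: flat sample board of pale wood, 170 long (x), 60 wide (y), 18 thick (z). Its upper face is coated grey over the 115 towards +x; the 55 at the -x end are bare (holding end), edged by a strip of paper tape. It starts flat on the bench, coated face up. Origin: centre of the underside; z points up out of the coated face.
- thin_board: The thin board: flat sample board of pale wood, 170 long (x), 60 wide (y), 12 thick (z). Its upper face is coated grey over the 115 towards +x; the 55 at the -x end are bare (holding end), edged by a strip of paper tape. It starts flat on the bench, coated face up. Origin: centre of the underside; z points up out of the coated face.
- thick_board_hold (a point): Middle of the bare end of the thick board: 60 from its centre towards -x, at half thickness (9 above the underside).
- thin_board_hold (a point): Middle of the bare end of the thin board: 60 from its centre towards -x, at half thickness (6 above the underside).
- cured_board: A third board, like the thin one (170 x 60 x 12), already home in the bottom slot of the rack; its bare end stands 55 out of the mouth. Origin: centre of its underside.
- fallen_bottle: Plain blue plastic bottle, flat oval, 173 long, lying on a broad side in front of the rack: body 50 (x, upright as it lies) by 72 (y), narrowing to 63 (y) between 81 and 118 from the foot, shoulder at 152; screw cap 30 in diameter from 152 to 173, its axis at y = -8. Origin: centre of its foot; z runs along its length to the cap.
- spray_out_stand: The room's spray-out stand behind the work: a level grey plate 620 wide (y) by 320 deep (x), its underside 0.27 m above the bench, on a post 273 high at the origin with a foot plate 160 x 200 x 10. Fixed. Keep the arm clear of the plate's front edge (x = 0.61 m in the world, from y = -0.32 to 0.30). Origin: on the bench under the plate's middle.
- spray_can: Red aerosol can with a yellow cap, standing, 66 in diameter, 200 high. Origin: centre of its underside.
- tape_roll: Roll of tan masking tape lying flat, 105 in diameter, 48 high. Origin: centre of its underside.
- sanding_block: Cork sanding block, 112 (x) x 62 (y) x 26 high. Origin: centre of its underside.
- small_tin: Small pale paint tin with drips, standing, 72 in diameter, 71 high. Origin: centre of its underside.
Mind the look-alikes: they are no part of the job. Leave any pink look-alike of the rack alone.

How it is judged (in metres and radians):
At the end, for the whole second after the job is handed in: Thick board in the middle slot, thin board in the top slot: within 6 mm of the back, flat, coated face up, bare end outward, square within 0.07 rad. Fallen bottle upright (0.1 rad) on the bench, its axis 60 mm or more beside the rack's middle line (or 260 mm before its centre). All at rest (x of thick_board in the frame of thick_slot between -0.006 and 0.005 m and y of thick_board in the frame of thick_slot between -0.005 and 0.005 m and z of thick_board in the frame of thick_slot between -0.004 and 0.006 m and x of thick_board_hold in the frame of thick_slot below -0.05 m and angle between the x axis of thick_board and the x axis of thick_slot, either way round below 0.07 rad and angle between each of thick_board, thin_board, fallen_bottle's own z axis and vertical below 0.1 rad and linear speed of each of thick_board, thin_board, fallen_bottle below 0.01 m/s and x of thin_board in the frame of thin_slot between -0.006 and 0.005 m and y of thin_board in the frame of thin_slot between -0.005 and 0.005 m and z of thin_board in the frame of thin_slot between -0.004 and 0.006 m and x of thin_board_hold in the frame of thin_slot below -0.05 m and angle between the x axis of thin_board and the x axis of thin_slot, either way round below 0.07 rad and height (world z) of fallen_bottle between -0.01 and 0.01 m and (y of fallen_bottle in the frame of rack above 0.06 m or y of fallen_bottle in the frame of rack below -0.06 m or x of fallen_bottle in the frame of rack below -0.26 m)); the robot touches nothing.
It fails at once if the spray can, small tin, tape roll or sanding block is pushed more than 40 mm away or knocked over (distance of any of spray_can, tape_roll, sanding_block, small_tin from where it was at the start of the episode above 0.04 m or angle between any of spray_can, tape_roll, sanding_block, small_tin's own z axis and vertical above 0.5 rad).
It fails at once if the board already in the bottom slot is shifted more than 20 mm (distance of cured_board from where it was at the start of the episode above 0.02 m).
It also fails if it takes over 72 s, if anything falls off the work surface, if the arm or the gripper's body presses on something with over 40 N, if the wrist force passes 120 N, or if a joint passes its speed limit or range.

## Working session

There is one attempt and no reset: what is moved stays moved. The work goes in short steps, Python scripts to look and compute and a shell command to move; the robot and the scene stay as the last step left them, time stands still between calls to the robot, and variables do not carry over. Pictures are saved under pics/ and viewed, at most 10 in all, crops included, and the job is handed in when it is done.

```bash
ls; mkdir -p pics; cat > h.py <<'E'
import numpy as np, cv2
from bench import readout, imaging, finish_job, spotter
def cap(n,save=None):
    m=imaging.camera_model(n); p,d=imaging.capture(n)
    if save: cv2.imwrite('pics/'+save+'.png',p[:,:,::-1])
    return p,d,m
def ray(m,uv):
    uv=np.atleast_2d(uv).astype(float); s=(uv-[m['cx'],m['cy']])/[m['fx'],m['fy']]
    x=s.copy()
    for _ in range(20): x=s/(1+m['k1']*(x**2).sum(1,keepdims=True))
    return x
def pts(m,d,uv):
    uv=np.atleast_2d(uv); x=ray(m,uv); z=d[uv[:,1].astype(int),uv[:,0].astype(int)]
    T=np.array(m['extrinsics']); P=np.c_[x*z[:,None],z]
    return P@T[:3,:3].T+T[:3,3]
def cloud(m,d):
    v,u=np.mgrid[0:384,0:512]; return pts(m,d,np.c_[u.ravel(),v.ravel()]).reshape(384,512,3)
def proj(m,P):
    T=np.linalg.inv(np.array(m['extrinsics'])); c=np.atleast_2d(P)@T[:3,:3].T+T[:3,3]
    s=c[:,:2]/c[:,2:]; s=s*(1+m['k1']*(s**2).sum(1,keepdims=True)); return s*[m['fx'],m['fy']]+[m['cx'],m['cy']]
E
python3 - <<'E'
from h import *
ims=[]
for c in ("scene","top"):
    p,d,m=cap(c,c); np.savez('/tmp/'+c,p=p,d=d); print(c,np.round(m['extrinsics'],3).tolist(),m['fx'],m['k1'])
    for n in ("rack","thick_board","thin_board","cured_board","fallen_bottle","spray_can","tape_roll","sanding_block","small_tin"):
        r=spotter.outline_of(c,n); C=cloud(m,d)
        for q in r[:3]:
            P=C[q['region']&(d>0)]
            print(n,round(q['confidence'],2),np.round(q['xy']),q['region'].sum(),np.round(np.median(P,0),3) if len(P) else '',np.round(np.percentile(P,[2,98],axis=0),3).tolist() if len(P) else '')
    ims.append(p)
print(readout.get_obs()['clock'])
E
```

```text
pics
scene [[0.775, -0.469, 0.424, -0.176], [-0.631, -0.557, 0.539, -0.662], [-0.017, -0.686, -0.728, 1.334], [0.0, 0.0, 0.0, 1.0]] 471.7622390853921 0.02154768382955325
rack 0.84 [248. 181.] 901 [0.581 0.352 0.059] [[0.495, 0.288, -0.004], [0.647, 0.413, 0.105]]
rack 0.56 [171. 147.] 1125 [0.456 0.704 0.044] [[0.387, 0.642, -0.005], [0.542, 0.766, 0.104]]
rack 0.29 [272. 170.] 683 [0.642 0.278 0.11 ] [[0.628, 0.265, 0.002], [0.676, 0.313, 0.198]]
thick_board 0.59 [319. 284.] 953 [ 0.484 -0.146  0.015] [[0.405, -0.175, 0.003], [0.568, -0.112, 0.021]]
thin_board 0.59 [280. 258.] 753 [0.466 0.019 0.009] [[0.39, -0.024, 0.001], [0.551, 0.062, 0.015]]
cured_board 0.96 [242. 196.] 400 [0.529 0.322 0.02 ] [[0.476, 0.276, -0.0], [0.601, 0.393, 0.093]]
fallen_bottle 0.64 [234. 219.] 761 [0.418 0.249 0.042] [[0.362, 0.185, 0.014], [0.48, 0.328, 0.051]]
spray_can 0.6 [271. 174.] 712 [0.643 0.278 0.113] [[0.628, 0.265, 0.003], [0.678, 0.314, 0.198]]
spray_can 0.44 [211. 171.] 540 [0.511 0.47  0.033] [[0.462, 0.422, -0.004], [0.558, 0.522, 0.049]]
tape_roll 0.94 [213. 169.] 520 [0.511 0.471 0.03
[... 896 characters left out ...]
]]
fallen_bottle 0.94 [264. 226.] 838 [0.432 0.261 0.048] [[0.377, 0.194, 0.005], [0.493, 0.335, 0.058]]
spray_can 0.47 [249. 158.] 234 [0.647 0.311 0.185] [[0.635, 0.279, 0.013], [0.688, 0.331, 0.207]]
tape_roll 0.9 [194. 201.] 345 [0.52  0.481 0.049] [[0.472, 0.425, 0.007], [0.567, 0.523, 0.058]]
tape_roll 0.44 [331. 210.] 842 [0.475 0.023 0.013] [[0.396, -0.024, -0.001], [0.557, 0.069, 0.023]]
sanding_block 0.65 [188. 230.] 537 [0.412 0.527 0.027] [[0.361, 0.494, 0.015], [0.466, 0.56, 0.037]]
small_tin 0.5 [300. 170.] 302 [0.622 0.125 0.066] [[0.596, 0.091, 0.007], [0.647, 0.157, 0.076]]
small_tin 0.21 [226. 188.] 723 [0.583 0.368 0.07 ] [[0.505, 0.291, -0.001], [0.654, 0.435, 0.112]]
1.0
```

```bash
python3 - <<'E'
import cv2
a=cv2.imread('pics/scene.png');b=cv2.imread('pics/top.png')
cv2.imwrite('pics/both.png',cv2.resize(cv2.vconcat([a,b]),(800,1200))[:,:])
for n,i in(('s2',a),('t2',b)): cv2.imwrite(f'pics/{n}.png',cv2.resize(i,(800,600)))
E
```

```text
(no output)
```

View pics/s2.png

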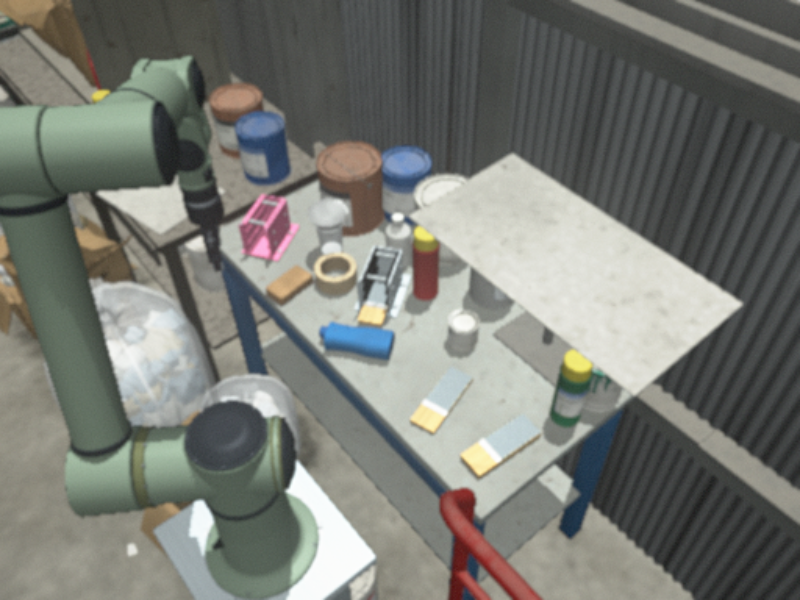

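View pics/t2.png

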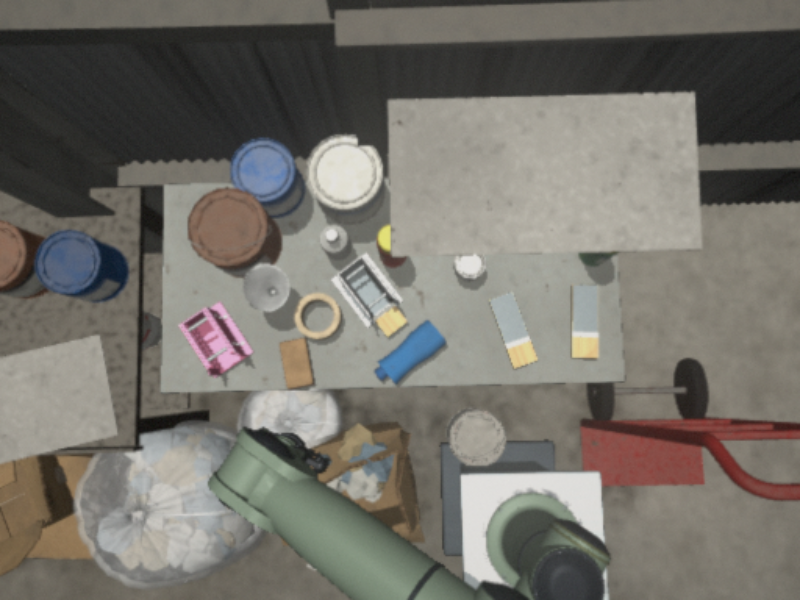

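The grey metal rack is at (375,285) in the scene view and (370,290) in the top view, with a board in it. The pink one at (267,228)/(215,340) is the look-alike, so I leave it alone. The blue bottle at (358,340)/(410,352) lies across the mouth with its cap towards +y and -x. The boards are at (442,400) (thin) and (500,446) (thick), bare ends towards the robot.

```bash
cat >> h.py <<'E'
from scipy.spatial.transform import Rotation as Ro
from scipy.linalg import logm, expm
def pose(o=None):
    o=o or readout.get_obs(); T=np.eye(4); T[:3,:3]=Ro.from_euler('xyz',o['tool_rot'],degrees=True).as_matrix(); T[:3,3]=o['tool_pos']; return T
def mk(p,x=None,z=(0,0,-1)):
    "pose from position, tool-z direction and hint for tool-x"
    z=np.array(z,float); z/=np.linalg.norm(z); x=np.array(x,float); x-=z*(x@z); x/=np.linalg.norm(x)
    T=np.eye(4); T[:3,:3]=np.c_[x,np.cross(z,x),z]; T[:3,3]=p; return T
def plan(T0,T1,n=None):
    D=np.linalg.inv(T0)@T1; 
    w=np.linalg.norm(Ro.from_matrix(D[:3,:3]).as_rotvec(degrees=True)); 
    k=n or int(np.ceil(max(np.linalg.norm(D[:3,3])/.03*1.0,w/8,1)))
    while True:
        L=np.real(logm(D))/k; S=expm(L); r=Ro.from_matrix(S[:3,:3]).as_rotvec(degrees=True)/8; t=S[:3,3]/.03
        if max(abs(r).max(),abs(t).max())<=1: break
        k+=1
    print(k,'rows of',np.round(np.r_[r,t],3).tolist()); return T1
E
python3 - <<'E'
from h import *
np.set_printoptions(precision=4,suppress=True)
o=readout.get_obs(); print(o)
m=imaging.camera_model('wrist'); T=pose(o); print(T); print(np.linalg.inv(T)@np.array(m['extrinsics']),m['fx'])
for y in (33,33+180): 
  c=np.cos(np.radians(y));s=np.sin(np.radians(y)); plan(T,mk([.40,.28,.36],[c,s,0]))
E
```

```text
{'clock': 1.0, 'joint_pos': array([ 56.713 ,  18.6904, -11.0363,  60.2749,  -0.0008,  82.312 ]), 'qvel': array([ 0.0319, -0.1444,  0.0641, -0.0407,  0.0218, -0.0237]), 'tau': array([  0.0004, -44.3333,  26.2763,   0.001 ,  -0.0003,  -0.    ]), 'tool_pos': array([0.2376, 0.496 , 0.2313]), 'tool_rot': array([-179.9984,    0.0006,  154.401 ]), 'wrist_force': array([-0.7788, -0.1013, -0.0369]), 'ft_torque': array([-0.0131,  0.0502, -0.0053]), 'finger_force': 0.0, 'width': 0.9996503942861293}
[[-0.9018  0.4321 -0.      0.2376]
 [ 0.4321  0.9018 -0.      0.496 ]
 [-0.     -0.     -1.      0.2313]
 [ 0.      0.      0.      1.    ]]
[[-0.0001 -0.9602 -0.2792  0.0717]
 [ 1.     -0.0001 -0.0002 -0.0008]
 [ 0.0002 -0.2792  0.9602 -0.1427]
 [ 0.      0.      0.      1.    ]] 301.8202494065769
16 rows of [-0.0, 0.0, 0.948, -0.595, 0.336, -0.268]
10 rows of [-0.0, -0.0, -0.732, -0.555, -0.76, -0.429]
```

```bash
python3 -m jog '[0,0,-0.732,-0.555,-0.76,-0.429,85,0,0,-0.732,-0.555,-0.76,-0.429,85,0,0,-0.732,-0.555,-0.76,-0.429,85,0,0,-0.732,-0.555,-0.76,-0.429,85,0,0,-0.732,-0.555,-0.76,-0.429,85,0,0,-0.732,-0.555,-0.76,-0.429,85,0,0,-0.732,-0.555,-0.76,-0.429,85,0,0,-0.732,-0.555,-0.76,-0.429,85,0,0,-0.732,-0.555,-0.76,-0.429,85,0,0,-0.732,-0.555,-0.76,-0.429,85]' && python3 -m jog '[0,0,0,0,0,0,85,0,0,0,0,0,0,85]'
cat > look.py <<'E'
from h import *
import sys
np.set_printoptions(precision=4,suppress=True)
tag=sys.argv[1]
p,d,m=cap('wrist',tag); C=cloud(m,d); np.savez('/tmp/'+tag,p=p,d=d,C=C,E=m['extrinsics'])
for n in sys.argv[2:]:
    for q in spotter.outline_of('wrist',n)[:2]:
        k=q['region']&(d>0); P=C[k]; np.savez(f'/tmp/{tag}_{n}_{int(q["xy"][0])}',k=k)
        zt=np.percentile(P[:,2],90); Q=P[abs(P[:,2]-zt)<.005]
        r=cv2.minAreaRect((Q[:,:2]*1000).astype(np.float32))
        print(n,round(q['confidence'],2),np.round(q['xy']),k.sum(),'ztop',round(zt,4),'rect mm',np.round(r[0],1),np.round(r[1],1),round(r[2],1))
    for q in spotter.spot_point('wrist',n)[:2]: print('  pt',round(q['confidence'],2),np.round(q['xy'],1))
print('bench z',np.median(C[(d>0)&(abs(C[...,2])<.012)][:,2]))
E
python3 look.py w1 rack cured_board fallen_bottle thin_board; python3 - <<'E'
import cv2
cv2.imwrite('pics/w1b.png',cv2.resize(cv2.imread('pics/w1.png'),(800,600)))
E
```

```text
clock: 2.0
tool_pos: [0.4006, 0.2789, 0.3608]
tool_rot: [-180.0, 0.0, -146.8]
wrist_force: [0.3, 1.2, -0.2]
width: 0.995
finger_force: 0.0
clock: 2.2
tool_pos: [0.4001, 0.2796, 0.3599]
tool_rot: [180.0, -0.0, -147.2]
wrist_force: [0.1, -0.1, -0.1]
width: 0.997
finger_force: 0.0
rack 0.87 [436. 283.] 1666 ztop 0.079 rect mm [414.7 679.5] [20.3 79. ] 32.8
rack 0.8 [244. 263.] 3821 ztop 0.1051 rect mm [570.9 359.4] [133.2  79.1] 36.3
  pt 0.77 [422.8 294.4]
  pt 0.56 [244.1 252.5]
cured_board 0.58 [101. 100.] 4206 ztop 0.0133 rect mm [474.5  25.8] [170.   61.9] 18.0
cured_board 0.56 [242. 234.] 2620 ztop 0.0254 rect mm [550.6 344.8] [172.1  60.1] 36.2
  pt 0.95 [244.8 239.9]
fallen_bottle 0.61 [238. 159.] 4406 ztop 0.0497 rect mm [427.9 261.6] [ 57.4 152.5] 38.3
  pt 0.35 [244.6 240.2]
thin_board 0.61 [ 99. 101.] 4350 ztop 0.0133 rect mm [474.8  25.9] [171.4  61.9] 18.0
  pt 0.93 [ 99.8 103.1]
  pt 0.26 [115.6 207.3]
bench z 4.815060572099794e-05
```

View pics/w1b.png

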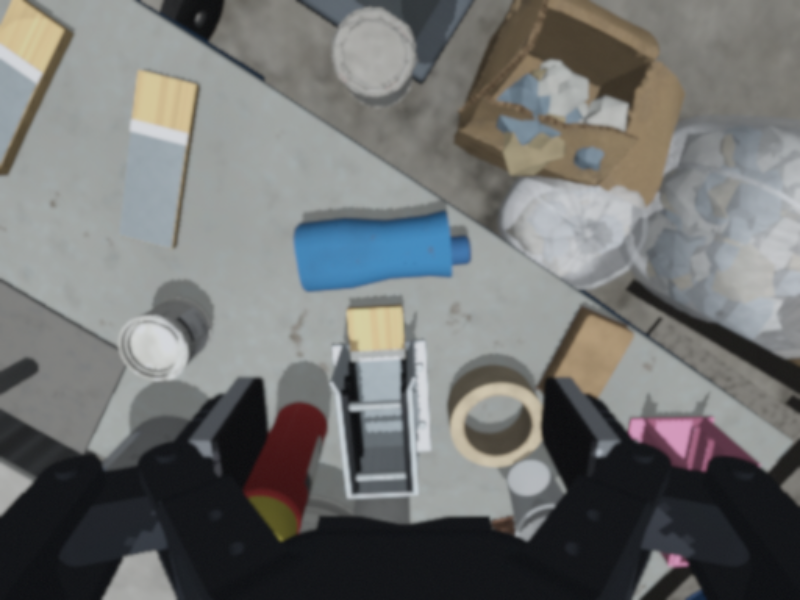

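The wrist view shows the bottle at (370,250) with its cap to the right, the grey rack with the cured board at (378,400), the pink look-alike at (690,460), and the thin board at (160,155). The grey rack is the right one: it's aluminium with black liners and a board in it. I'll measure the bottle's profile and plan the grasp.

```bash
python3 - <<'E'
from h import *
import glob
np.set_printoptions(precision=4,suppress=True)
z=np.load('/tmp/w1.npz'); C=z['C']
k=np.load(glob.glob('/tmp/w1_fallen_bottle_*.npz')[0])['k']
P=C[k]; P=P[P[:,2]>.012]
c=np.array([.4279,.2616]); 
for a in (128.3,):
    d=np.array([np.cos(np.radians(a)),np.sin(np.radians(a))]); n=np.array([-d[1],d[0]])
    s=(P[:,:2]-c)@d; t=(P[:,:2]-c)@n; print('s',np.percentile(s,[.5,99.5]))
    for b in np.arange(-.08,.1,.012):
        q=(s>b)&(s<b+.012)
        if q.sum()>5: print(round(b+.006,3),np.percentile(t[q],[1,99]),'mid',np.round(np.percentile(t[q],[1,99]).mean(),4),P[q,2].max())
# rack edges
q=[f for f in glob.glob('/tmp/w1_rack_*.npz')]
for f in q: print(f)
E
python3 - <<'E'
import cv2
i=cv2.imread('pics/w1.png')[170:350,190:300]
cv2.imwrite('pics/c.png',cv2.resize(i,(366,600),interpolation=cv2.INTER_CUBIC))
E
```

```text
s [-0.0749  0.0951]
-0.074 [-0.0329  0.0347] mid 0.0009 0.05177930204151687
-0.062 [-0.0341  0.0351] mid 0.0005 0.05156076322180225
-0.05 [-0.0337  0.0352] mid 0.0008 0.05144114495977731
-0.038 [-0.0337  0.0354] mid 0.0008 0.05122223201590742
-0.026 [-0.0342  0.0353] mid 0.0005 0.051507635193128565
-0.014 [-0.0329  0.0339] mid 0.0005 0.05058553404861127
-0.002 [-0.0312  0.0317] mid 0.0002 0.050666863136682894
0.01 [-0.029   0.0303] mid 0.0007 0.05038285620041144
0.022 [-0.0278  0.0294] mid 0.0008 0.05043569089915517
0.034 [-0.029   0.0296] mid 0.0003 0.051136898289495414
0.046 [-0.0284  0.0299] mid 0.0007 0.05115911564813408
0.058 [-0.029   0.0308] mid 0.0009 0.051672226453974734
0.07 [-0.0326  0.0328] mid 0.0001 0.051708657357416865
0.082 [-0.0256  0.0151] mid -0.0052 0.0498556272891828
0.094 [-0.0211  0.0058] mid -0.0076 0.040856476469863234
/tmp/w1_rack_436.npz
/tmp/w1_rack_244.npz
```

View pics/c.png

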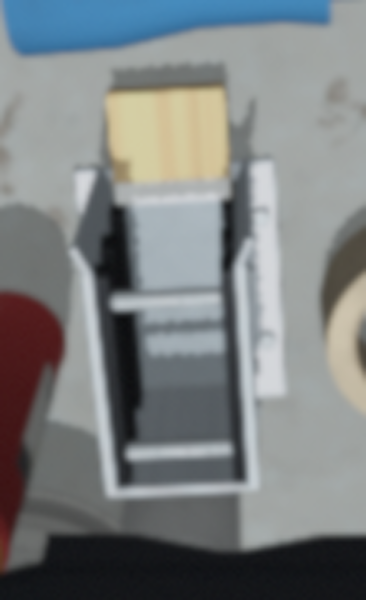

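The crop confirms the grey aluminium rack with black liners and the cured board's bare end sticking out. Next: the bottle grasp at 116 mm from the foot, tool x pointing towards the foot.

```bash
python3 - <<'E'
from h import *
T=pose(); d=np.array([-.6198,.7848,0])
A=plan(T,mk([.4026,.2926,.10],-d)); plan(A,mk([.4026,.2926,.004],-d))
E
```

```text
12 rows of [0.0, -0.0, -0.993, -0.04, -0.0, 0.722]
4 rows of [0.0, 0.0, -0.0, 0.0, -0.0, 0.8]
```

```bash
python3 -m jog '[0,0,-0.993,-0.04,0,0.722,85,0,0,-0.993,-0.04,0,0.722,85,0,0,-0.993,-0.04,0,0.722,85,0,0,-0.993,-0.04,0,0.722,85,0,0,-0.993,-0.04,0,0.722,85,0,0,-0.993,-0.04,0,0.722,85,0,0,-0.993,-0.04,0,0.722,85,0,0,-0.993,-0.04,0,0.722,85,0,0,-0.993,-0.04,0,0.722,85,0,0,-0.993,-0.04,0,0.722,85]' >/dev/null && python3 -m jog '[0,0,-0.993,-0.04,0,0.722,85,0,0,-0.993,-0.04,0,0.722,85,0,0,0,0,0,0,85,0,0,0,0,0,0,85]'
python3 - <<'E'
from h import *
d=np.array([-.6198,.7848,0]); plan(pose(),mk([.4026,.2926,.004],-d))
E
```

```text
clock: 4.05
tool_pos: [0.4027, 0.2923, 0.1002]
tool_rot: [180.0, 0.0, -51.9]
wrist_force: [0.6, 0.2, 0.6]
width: 1.001
finger_force: 0.0
4 rows of [0.001, 0.0, -0.005, -0.002, -0.001, 0.802]
```

```bash
python3 -m jog '[0,0,0,0,0,0.8,85,0,0,0,0,0,0.8,85,0,0,0,0,0,0.8,85,0,0,0,0,0,0.8,85,0,0,0,0,0,0,85,0,0,0,0,0,0,40,0,0,0,0,0,0,40,0,0,0,0,0,0,40,0,0,0,0,0,0,40,0,0,0,0,0,0,40]'
python3 -m jog '[0,0,0,0,0,0,40,0,0,0,0,0,-0.5,40,0,0,0,0,0,-1,40,0,0,0,0,0,-1,40,0,0,0,0,0,-1,40,0,0,0,0,0,-1,40]'
python3 - <<'E'
from h import *
T=pose(); P=np.array([.47,.14]); f=np.radians(18.)  # final heading
for r,pos in (((np.cos(f),np.sin(f),0),P),):
    r=np.array(r); A=plan(T,mk([.42,.18,.22],-r)); t=np.radians(4); z=r*np.cos(t)-np.array([0,0,1])*np.sin(t)
    # grasp point ~25 behind TCP
    B=mk([*(P+.025*r[:2]),.20],(0,0,-1),z); plan(A,B); plan(B,mk([*(P+.025*r[:2]),.12],(0,0,-1),z))
E
```

```text
clock: 5.05
tool_pos: [0.4043, 0.2931, 0.0064]
tool_rot: [-179.8, -0.0, -51.8]
wrist_force: [-0.6, -1.2, 6.2]
width: 0.695
finger_force: 63.0
clock: 5.65
tool_pos: [0.4032, 0.2925, 0.1419]
tool_rot: [-179.9, -0.0, -51.7]
wrist_force: [-0.4, 0.5, -1.6]
width: 0.691
finger_force: 64.7
14 rows of [-0.001, 0.001, 0.984, 0.295, -0.116, -0.186]
11 rows of [0.0, -0.977, 0.0, -0.114, -0.162, 0.178]
3 rows of [-0.0, 0.0, 0.0, 0.887, 0.0, 0.062]
```

```bash
python3 -m jog '[0,0,0.984,0.295,-0.116,-0.186,40,0,0,0.984,0.295,-0.116,-0.186,40,0,0,0.984,0.295,-0.116,-0.186,40,0,0,0.984,0.295,-0.116,-0.186,40,0,0,0.984,0.295,-0.116,-0.186,40,0,0,0.984,0.295,-0.116,-0.186,40,0,0,0.984,0.295,-0.116,-0.186,40,0,0,0.984,0.295,-0.116,-0.186,40,0,0,0.984,0.295,-0.116,-0.186,40,0,0,0.984,0.295,-0.116,-0.186,40]' >/dev/null; python3 -m jog '[0,0,0.984,0.295,-0.116,-0.186,40,0,0,0.984,0.295,-0.116,-0.186,40,0,0,0.984,0.295,-0.116,-0.186,40,0,0,0.984,0.295,-0.116,-0.186,40]'
python3 -m jog '[0,-0.977,0,-0.114,-0.162,0.178,40,0,-0.977,0,-0.114,-0.162,0.178,40,0,-0.977,0,-0.114,-0.162,0.178,40,0,-0.977,0,-0.114,-0.162,0.178,40,0,-0.977,0,-0.114,-0.162,0.178,40,0,-0.977,0,-0.114,-0.162,0.178,40,0,-0.977,0,-0.114,-0.162,0.178,40,0,-0.977,0,-0.114,-0.162,0.178,40]' ; python3 -m jog '[0,-0.977,0,-0.114,-0.162,0.178,40,0,-0.977,0,-0.114,-0.162,0.178,40,0,-0.977,0,-0.114,-0.162,0.178,40,0,0,0,0,0,0,40]'
cat > st.py <<'E'
from h import *
import sys
o=readout.get_obs(); print('j',np.round(o['joint_pos'],1),'w',round(o['width']*85.4,1),'f',o['finger_force'])
E
python3 st.py; python3 - <<'E'
from h import *
p,d,m=cap('scene'); C=cloud(m,d)
q=spotter.outline_of('scene','fallen_bottle')[0]; P=C[q['region']&(d>0)]; P=P[(abs(P[:,0]-.46)<.09)&(abs(P[:,1]-.14)<.09)]; print(q['confidence'],np.percentile(P,[2,50,98],axis=0))
x,y=map(int,q['xy']); cv2.imwrite('pics/s3.png',cv2.resize(p[y-70:y+70,x-90:x+90,::-1],(720,560),interpolation=cv2.INTER_CUBIC))
f=np.radians(18.);t=np.radians(4);r=np.array([np.cos(f),np.sin(f),0]);z=r*np.cos(t)-np.array([0,0,1])*np.sin(t)
plan(pose(),mk([*(np.array([.47,.14])+.025*r[:2]),.125],(0,0,-1),z))
E
```

```text
clock: 7.05
tool_pos: [0.4199, 0.1796, 0.2189]
tool_rot: [-180.0, 0.1, -162.3]
wrist_force: [-0.2, -0.6, -1.6]
width: 0.697
finger_force: 64.7
clock: 7.85
tool_pos: [0.5022, 0.1655, 0.2232]
tool_rot: [179.6, 56.3, -162.1]
wrist_force: [1.2, 0.8, -2.5]
width: 0.693
finger_force: 64.7
clock: 8.25
tool_pos: [0.5969, 0.1759, 0.2612]
tool_rot: [178.3, 72.2, -163.0]
wrist_force: [-0.7, 1.0, -3.2]
width: 0.693
finger_force: 64.3
j [  1.6  17.9 -74.2 -73.5  16.4  -4.9] w 59.2 f 64.3276297153352
0.76 [[0.50473433 0.09397367 0.15933328]
 [0.53768783 0.14415304 0.18469615]
 [0.54968856 0.17472597 0.28802214]]
6 rows of [0.014, -0.29, -0.008, 0.872, 0.028, -0.414]
```

View pics/s3.png

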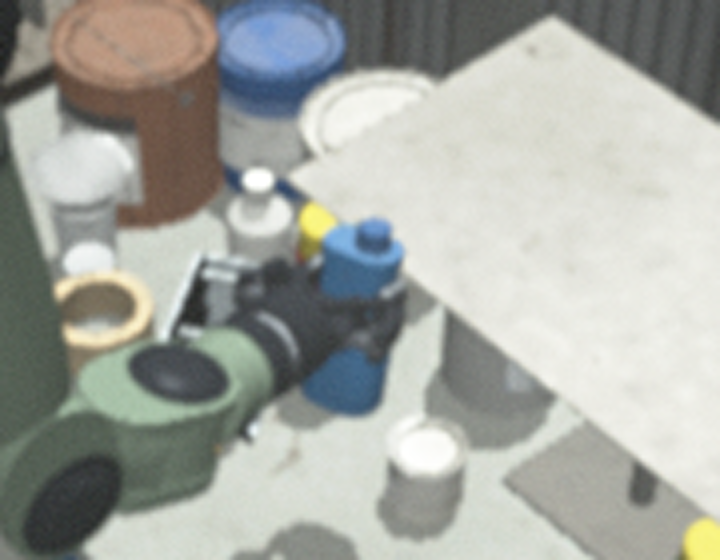

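Joint 3 sits at its limit (too folded), but going lower should unfold it. I'll do half the lowering and record the joint angles for a kinematic fit.

```bash
cat > rec.py <<'E'
from h import *
o=readout.get_obs(); open('/tmp/rec.txt','a').write(' '.join(map(str,[*o['joint_pos'],*o['tool_pos'],*o['tool_rot']]))+'\n'); print('j',np.round(o['joint_pos'],1))
E
python3 rec.py
python3 -m jog '[0,0,0,0.6,0,-0.3,40]' ; python3 rec.py;python3 -m jog '[0,-0.3,0,0.6,0,-0.3,40]' ; python3 rec.py;python3 -m jog '[0,-0.3,0,0.6,0,-0.3,40,0,0,0,0,0,0,40]' ; python3 rec.py
python3 - <<'E'
from h import *
from scipy.optimize import least_squares
D=np.loadtxt('/tmp/rec.txt')
D=np.r_[[[56.713,18.6904,-11.0363,60.2749,-.0008,82.312,.2376,.496,.2313,180,0,154.4]],D]
def fk(q,p):
    h,a0,L1,L2,e,L3,L4=p; q1,q2,q3,q4,q5,q6=np.radians(q)
    t=q2-q3; u=t+q4  # down tilt
    r=a0+L1*np.sin(q2)+L2*np.cos(t)-e*np.sin(t)*-1+L3*np.cos(u); z=h+L1*np.cos(q2)-L2*np.sin(t)+e*np.cos(t)-L3*np.sin(u)
    R=Ro.from_euler('z',q1); P=R.apply([r,0,z])
    zt=R.apply([np.cos(u)*np.cos(q5),np.sin(q5),-np.sin(u)*np.cos(q5)]); return P+L4*zt,zt
def res(p): return np.concatenate([np.r_[fk(d[:6],p)[0]-d[6:9]] for d in D])
s=least_squares(res,[.2,0,.45,.45,0,.1,.2]); print(np.round(s.x,3),np.abs(s.fun).max()*1000)
for d in D: print(fk(d[:6],s.x)[1],Ro.from_euler('xyz',d[9:],degrees=True).as_matrix()[:,2])
E
```

```text
j [  1.6  17.4 -74.2 -72.9  16.3  -4.9]
clock: 8.45
tool_pos: [0.5965, 0.175, 0.2576]
tool_rot: [178.7, 71.8, -162.4]
wrist_force: [-13.6, -1.3, 11.5]
width: 0.689
finger_force: 66.5
j [  1.4  18.2 -74.2 -73.5  16.6  -5.2]
clock: 8.55
tool_pos: [0.604, 0.1783, 0.2498]
tool_rot: [177.9, 73.2, -162.7]
wrist_force: [-51.3, 0.8, 1.4]
width: 0.691
finger_force: 92.3
j [  1.3  22.8 -74.3 -79.5  17.4  -4.8]
clock: 8.75
tool_pos: [0.6146, 0.1771, 0.2361]
tool_rot: [177.7, 74.7, -163.1]
wrist_force: [-2.8, 1.0, -4.2]
width: 0.696
finger_force: 124.8
j [  1.2  29.1 -74.2 -87.4  17.5  -4.3]
[ 0.277  0.062  0.466  0.344  0.071 -0.177  0.556] 61.53527971541148
[-3.65450193e-06 -3.10067792e-05 -1.00000000e+00] [ 5.29152429e-17  1.10442632e-16 -1.00000000e+00]
[ 0.90101062  0.30602061 -0.30745935] [ 0.90101062  0.30602061 -0.30745935]
[ 0.89898185  0.30784417 -0.31155031] [ 0.89898185  0.30784417 -0.31155031]
[ 0.90242594  0.31955469 -0.2889848 ] [ 0.90242594  0.31955469 -0.2889848 ]
[ 0.91071651  0.31833441 -0.26317038] [ 0.91071651  0.31833441 -0.26317038]
```

```bash
cat > kin.py <<'E'
from h import *
from scipy.optimize import least_squares
def fk(q,p):
    h,L1,L2,b,L3,L4=p; q1,q2,q3,q4,q5,q6=np.radians(q)
    t=q2-q3; u=t+q4
    r=L1*np.sin(q2)+L2*np.cos(t)+L3*np.cos(u); z=h+L1*np.cos(q2)-L2*np.sin(t)-L3*np.sin(u)
    R=Ro.from_euler('z',q1); P=R.apply([r,b,z])
    zt=R.apply([np.cos(u)*np.cos(q5),np.sin(q5),-np.sin(u)*np.cos(q5)]); return P+L4*zt,zt
def data():
    D=np.loadtxt('/tmp/rec.txt',ndmin=2)
    return np.r_[[[56.713,18.6904,-11.0363,60.2749,-.0008,82.312,.2376,.496,.2313,180,0,154.4]],D]
def fit():
    D=data(); s=least_squares(lambda p: np.r_[np.concatenate([fk(d[:6],p)[0]-d[6:9] for d in D]),.02*(p-[.25,.42,.42,.07,.1,.25])],[.25,.42,.42,.07,.1,.25]); return s.x,s
lim=np.radians(1)*0+np.array([[-152,-55.5,-74.3,-110.6,-84.2],[152,102.5,77.2,120.6,78.4]])
def ik(P,z,p):
    best=None; z=np.array(z)/np.linalg.norm(z)
    for s0 in ([20,20,-40,-20,0],[60,20,-60,30,0],[30,60,-20,-60,0],[30,20,-11,60,0]):
        def f(q):
            a,b=fk([*q,0],p); return np.r_[a-P,(b-z)*.3]
        s=least_squares(f,s0,bounds=lim)
        if best is None or s.cost<best.cost: best=s
    return best.x,best.cost**.5
E
python3 - <<'E'
from kin import *
np.set_printoptions(precision=3,suppress=True)
p,s=fit(); print(p); print(s.fun[:15]*1000)
t=np.radians(4)
for hd in (0,20,40,60):
  f=np.radians(hd); z=[np.cos(f)*np.cos(t),np.sin(f)*np.cos(t),-np.sin(t)]
  for R in (.5,.55,.6,.65,.7):
    for az in (18,):
      a=np.radians(az); x,c=ik([R*np.cos(a),R*np.sin(a),.12],z,p); print(hd,R,np.round(x),round(c*1000,1))
E
```

```text
[0.133 0.701 0.4   0.08  0.135 0.277]
[  9.611  25.858 -44.537 -22.197  -1.884  11.304 -19.552  -1.876  11.511
  -5.29   -1.86   11.749  14.404  -1.483  10.02 ]
0 0.5 [ 34.  31. -74. -74. -44.] 103.1
0 0.55 [ 30.  39. -74. -88. -39.] 89.2
0 0.6 [  27.   49.  -74. -106.  -35.] 70.9
0 0.65 [  23.   52.  -74. -111.  -27.] 50.3
0 0.7 [  21.   53.  -70. -111.  -23.] 35.5
20 0.5 [-11.  17. -74. -56.  36.] 115.2
20 0.55 [ -2.  27. -74. -72.  25.] 103.0
20 0.6 [  2.  38. -74. -89.  20.] 86.3
20 0.65 [   5.   50.  -74. -109.   16.] 64.3
20 0.7 [   6.   52.  -73. -111.   14.] 43.7
40 0.5 [-33.  38. -74. -39.  78.] 64.4
40 0.55 [-23.  41. -74. -70.  70.] 66.9
40 0.6 [-15.  48. -74. -94.  61.] 56.8
40 0.65 [ -10.   55.  -74. -111.   53.] 38.8
40 0.7 [  -6.   55.  -70. -111.   48.] 26.2
60 0.5 [-26.  42. -74. -49.  78.] 25.2
60 0.55 [-21.  48. -74. -73.  78.] 18.5
60 0.6 [ -18.   57.  -74. -102.   78.] 9.8
60 0.65 [ -14.   59.  -70. -111.   74.] 3.7
60 0.7 [ -11.   57.  -63. -107.   71.] 0.0
```

```bash
sed -i 's/\[.25,.42,.42,.07,.1,.25\]/[.48,.46,.46,.07,.1,.35]/g; s/.02\*(p/.005*(p/' kin.py
python3 - <<'E'
from kin import *
np.set_printoptions(precision=3,suppress=True)
p,s=fit(); print(p); print(s.fun[:15]*1000)
t=np.radians(4)
for hd in (-60,-50,60,70,80,90,100,110):
  f=np.radians(hd); z=[np.cos(f)*np.cos(t),np.sin(f)*np.cos(t),-np.sin(t)]
  for P in ([.42,.14],[.42,.2],[.48,.13],[.46,.2],[.5,.16]):
      x,c=ik([*P,.12],z,p)
      if c<.008: print(hd,P,np.round(x),round(c*1000,1))
E
```

```text
[0.13  0.703 0.399 0.08  0.134 0.277]
[  9.613  25.792 -44.316 -22.411  -1.881  11.336 -19.715  -1.87   11.537
  -5.194  -1.846  11.675  14.849  -1.462   9.777]
-60 [0.42, 0.14] [ 44.  51. -32.  81. -76.] 0.0
-60 [0.42, 0.2] [ 49.  53. -25.  90. -71.] 0.0
-60 [0.48, 0.13] [ 38.  49. -29.  76. -81.] 0.0
-60 [0.46, 0.2] [ 45.  53. -21.  91. -74.] 0.0
-60 [0.5, 0.16] [ 39.  51. -23.  83. -80.] 0.0
-50 [0.42, 0.14] [ 45.  45. -42.  53. -84.] 0.0
-50 [0.42, 0.2] [ 50.  50. -32.  76. -79.] 0.0
-50 [0.48, 0.13] [ 38.  41. -59. -36. -84.] 5.3
-50 [0.46, 0.2] [ 46.  48. -30.  70. -82.] 0.0
-50 [0.5, 0.16] [ 40.  39. -47.  -1. -84.] 6.6
70 [0.42, 0.14] [-34.  51. -51.  61.  76.] 0.0
70 [0.48, 0.13] [-30.  49. -42.  67.  78.] 3.0
80 [0.42, 0.14] [-31.  52. -43.  74.  68.] 0.0
80 [0.42, 0.2] [-23.  51. -46.  66.  76.] 0.0
80 [0.48, 0.13] [-28.  52. -35.  81.  71.] 0.0
80 [0.46, 0.2] [-21.  50. -40.  70.  78.] 0.0
80 [0.5, 0.16] [-24.  51. -33.  80.  76.] 0.0
90 [0.42, 0.14] [-28.  53. -36.  83.  61.] 0.0
90 [0.42, 0.2] [-21.  52. -38.  79.  69.] 0.0
90 [0.48, 0.13] [-26.  53. -27.  91.  64.] 0.0
90 [0.46, 0.2] [-19.  52. -33.  83.  70.] 0.0
90 [0.5, 0.16] [-22.  53. -26.  91.  68.] 0.0
100 [0.42, 0.14] [-25.  53. -30.  90.  55.] 0.0
100 [0.42, 0.2] [-18.  53. -32.  87.  61.] 0.0
100 [0.48, 0.13] [-23.  54. -21.  98.  56.] 0.0
100 [0.46, 0.2] [-17.  53. -26.  92.  63.] 0.0
100 [0.5, 0.16] [-20.  54. -19.  99.  60.] 0.0
110 [0.42, 0.14] [-22.  54. -24.  96.  48.] 0.0
110 [0.42, 0.2] [-15.  54. -25.  94.  54.] 0.0
110 [0.48, 0.13] [-21.  55. -14. 104.  49.] 0.0
110 [0.46, 0.2] [-14.  54. -19.  99.  55.] 0.0
110 [0.5, 0.16] [-17.  56. -12. 105.  53.] 0.0
```

```bash
python3 - <<'E'
from h import *
p,d,m=cap('scene'); C=cloud(m,d)
u,v=proj(m,[[.6,.17,.25]])[0].astype(int)
a=cv2.resize(p[v-55:v+55,u-70:u+70,::-1],(700,550),interpolation=cv2.INTER_CUBIC); cv2.imwrite('pics/s4.png',a)
q=spotter.outline_of('scene','fallen_bottle')[0]; P=C[q['region']&(d>0)]; print(q['confidence'],q['xy'],np.percentile(P,[2,50,98],axis=0))
E
```

```text
0.59 [285.0, 164.8] [[0.55331641 0.13031839 0.1454478 ]
 [0.57260409 0.15130144 0.27406625]
 [0.63275364 0.18987682 0.29580812]]
```

View pics/s4.png

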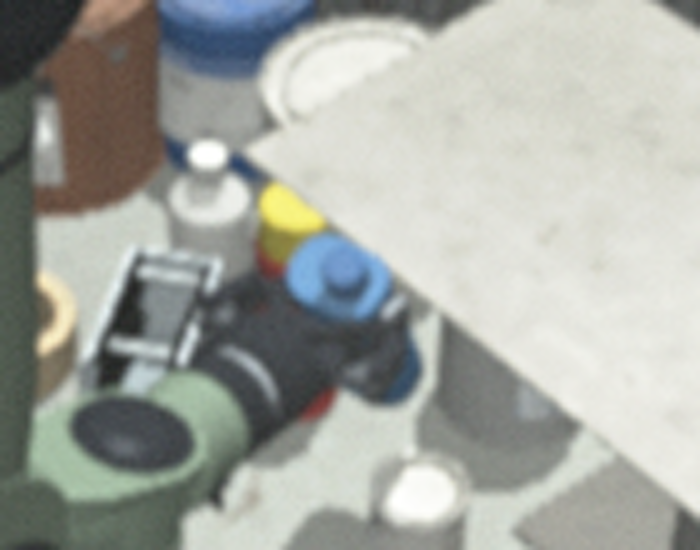

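The bottle's top touched the plate edge and the bottle turned in the grip. It now leans back with its cap towards the camera at (345,272). That actually helps, because it will be upright with the tool only partly raised. I'll measure its axis.

```bash
python3 - <<'E'
from h import *
np.set_printoptions(precision=4,suppress=True)
p,d,m=cap('scene'); C=cloud(m,d); T=pose()
u0,v0=proj(m,[[.6,.17,.25]])[0].astype(int)
u=u0-70+345/5; v=v0-55+272/5
cap_=np.median(C[int(v)-1:int(v)+2,int(u)-1:int(u)+2].reshape(-1,3),0); print('cap',cap_)
# plane fit of shoulder (blue ring around the cap)
P=[]
for ang in np.arange(0,360,15):
    for rr in (6.5,): P.append([u+rr*np.cos(np.radians(ang)),v+rr*np.sin(np.radians(ang))*.9])
G=T@np.array([0,0,-.025,1]); print('tcp',T[:3,3],'z',T[:3,2],'grasp',G[:3])
a=cap_-G[:3]; print(a,np.linalg.norm(a)); a/=np.linalg.norm(a)
L=Ro.from_matrix(T[:3,:3]).inv().apply(a); print('axis in tool',L,'tilt vs -x',np.degrees(np.arctan2(-L[2],-L[0])))
Rg=C[v0-55:v0+55,u0-70:u0+70].reshape(-1,3); col=p[v0-55:v0+55,u0-70:u0+70].reshape(-1,3).astype(int)
k=(col[:,2]>col[:,0]+50)&(abs(Rg[:,0]-.59)<.09)&(abs(Rg[:,1]-.17)<.08)&(Rg[:,2]>.05); B=Rg[k]; B=B[B[:,2]<.4]
loc=(B-T[:3,3])@T[:3,:3]; i=np.argsort(loc[:,0]); print(len(B)); print(loc[i][::max(1,len(B)//25)])
E
```

```text
cap [0.5698 0.1462 0.2938]
tcp [0.6142 0.1763 0.2375] z [ 0.9114  0.3166 -0.2629] grasp [0.5914 0.1684 0.2441]
[-0.0216 -0.0222  0.0497] 0.058593056944869576
axis in tool [-0.6966 -0.2302 -0.6796] tilt vs -x 44.293765312318506
237
[[-0.0495 -0.0174 -0.0541]
 [-0.0467 -0.0136 -0.0598]
 [-0.0431  0.0047 -0.0521]
 [-0.0417 -0.0004 -0.061 ]
 [-0.0404 -0.0184 -0.0665]
 [-0.0396 -0.013  -0.0698]
 [-0.039   0.0032 -0.0669]
 [-0.0372 -0.0143 -0.0715]
 [-0.0366 -0.0216 -0.0293]
 [-0.036  -0.0159 -0.0672]
 [-0.0342 -0.0245 -0.0551]
 [-0.033  -0.0193 -0.0656]
 [-0.0312 -0.0255 -0.0559]
 [-0.0293 -0.0292 -0.0483]
 [-0.0276  0.0274 -0.0468]
 [-0.0264 -0.0357 -0.0525]
 [-0.0244  0.0216 -0.0426]
 [-0.0227  0.027  -0.0527]
 [-0.0206  0.0148 -0.0536]
 [-0.0195  0.015  -0.0597]
 [-0.0179 -0.0134 -0.0632]
 [-0.0165 -0.0278 -0.0549]
 [-0.0152  0.0093 -0.0617]
 [-0.0142  0.0174 -0.0672]
 [-0.0134 -0.0213 -0.0625]
 [-0.012  -0.0026 -0.0687]
 [-0.0094 -0.0267 -0.0572]]
```

```bash
python3 - <<'E'
from h import *
f=np.radians(19.);t=np.radians(44);r=np.array([np.cos(f),np.sin(f),0]);z=r*np.cos(t)-np.array([0,0,1])*np.sin(t)
plan(pose(),mk(np.array([.47,.14,.20])+.025*z,-np.array([0,0,1.]),z),7)
E
```

```text
7 rows of [0.005, 0.513, -0.009, 0.524, 0.058, -0.433]
```

```bash
python3 rec.py; python3 -m jog '[0,0.7,0,0.2,0,-0.2,40,0,0.7,0,0.3,0,-0.4,40]'; python3 rec.py;  python3 -m jog '[0,0.7,0,0.3,0,-0.6,40,0,0.7,0,0.3,0,-0.6,40]'; python3 rec.py; python3 - <<'E'
from h import *
f=np.radians(19.);t=np.radians(44);r=np.array([np.cos(f),np.sin(f),0]);z=r*np.cos(t)-np.array([0,0,1])*np.sin(t)
plan(pose(),mk(np.array([.47,.14,.20])+.025*z,-np.array([0,0,1.]),z))
E
```

```text
j [  1.1  28.8 -74.3 -87.1  17.4  -4.3]
clock: 9.1
tool_pos: [0.6005, 0.17, 0.2302]
tool_rot: [178.8, 66.0, -162.2]
wrist_force: [0.2, -0.8, -1.5]
width: 0.695
finger_force: 124.7
j [  1.   15.9 -70.9 -61.6  16.5  -7. ]
clock: 9.3
tool_pos: [0.5707, 0.1593, 0.2319]
tool_rot: [179.2, 57.1, -161.8]
wrist_force: [1.2, -0.1, -1.7]
width: 0.69
finger_force: 124.8
j [  0.4   3.9 -66.8 -36.4  15.6  -9.9]
4 rows of [0.004, 0.348, -0.013, 0.749, 0.118, -0.308]
```

```bash
python3 -m jog '[0.004,0.348,-0.013,0.749,0.118,-0.308,40,0.004,0.348,-0.013,0.749,0.118,-0.308,40,0.004,0.348,-0.013,0.749,0.118,-0.308,40,0.004,0.348,-0.013,0.749,0.118,-0.308,40,0,0,0,0,0,0,40]'; python3 rec.py
python3 - <<'E'
from h import *
np.set_printoptions(precision=4,suppress=True)
T=pose()
for c in ('scene','top'):
    p,d,m=cap(c); C=cloud(m,d); k=(p[...,2].astype(int)>p[...,0].astype(int)+50)&(np.linalg.norm(C[...,:2]-[.46,.14],axis=2)<.13)&(C[...,2]>.04)&(C[...,2]<.35)
    P=C[k]; print(c,len(P)); 
    w=np.linalg.svd(P-P.mean(0),full_matrices=False)[2]; print(w[0],P.mean(0),np.percentile(P,[1,99],axis=0))
    u,v=proj(m,[[.47,.14,.2]])[0].astype(int)
    if c=='scene': cv2.imwrite('pics/s5.png',cv2.resize(p[v-55:v+55,u-70:u+70,::-1],(700,550),interpolation=cv2.INTER_CUBIC)); print(u,v)
E
```

```text
clock: 9.8
tool_pos: [0.4861, 0.1463, 0.1813]
tool_rot: [179.9, 46.0, -161.0]
wrist_force: [-0.7, -0.2, -1.6]
width: 0.693
finger_force: 124.7
j [  0.3  -2.4 -69.6 -21.7  13.4 -13.2]
scene 419
[-0.2043 -0.1363 -0.9694] [0.4564 0.1228 0.1817] [[0.4323 0.098  0.099 ]
 [0.4949 0.1693 0.2576]]
259 197
top 253
[-0.2541  0.9477 -0.1931] [0.4785 0.1421 0.2435] [[0.4528 0.1095 0.2302]
 [0.5038 0.1724 0.2637]]
```

View pics/s5.png

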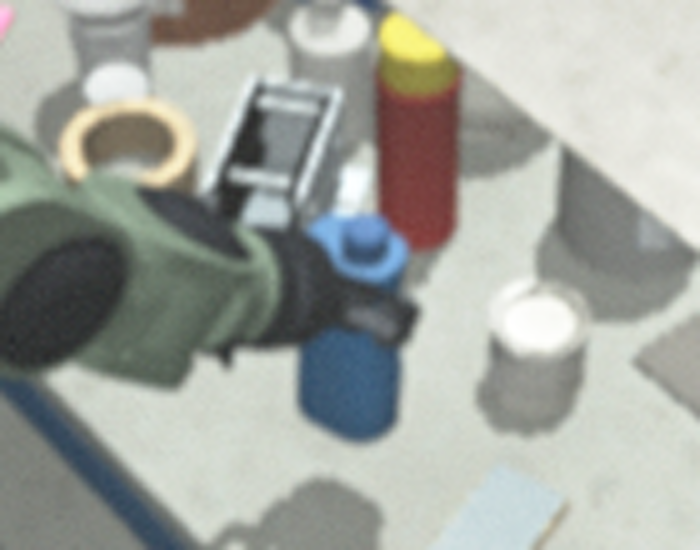

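```bash
python3 - <<'E'
from h import *
np.set_printoptions(precision=4,suppress=True)
T=pose(); r=np.array([np.cos(np.radians(19)),np.sin(np.radians(19)),0]); s=np.array([-r[1],r[0],0])
P=[]
for c in ('scene','scene','scene','top','top','top'):
    p,d,m=cap(c); C=cloud(m,d); k=(p[...,2].astype(int)>p[...,0].astype(int)+50)&(np.linalg.norm(C[...,:2]-[.47,.14],axis=2)<.1)&(C[...,2]>.04)&(C[...,2]<.35)
    Q=C[k]; P.append((Q-[.47,.14,0])@np.c_[r,s,[0,0,1]])
S=np.vstack(P[:3]); Tt=np.vstack(P[3:])
for z in np.arange(.08,.27,.012):
    q=S[abs(S[:,2]-z)<.006]
    if len(q)>8: print(round(z,3),len(q),'r',np.percentile(q[:,0],[3,50,97]),'s',np.percentile(q[:,1],[3,50,97]))
q=Tt
for it in range(4):
    A=np.c_[q[:,:2],np.ones(len(q))]; c=np.linalg.lstsq(A,q[:,2],rcond=None)[0]; e=Tt[:,2]-np.c_[Tt[:,:2],np.ones(len(Tt))]@c; q=Tt[abs(e+.003)<.006]
print('top plane slope r,s (z per m)',c,len(q),len(Tt))
for a in np.arange(-.03,.031,.01):
    w=Tt[abs(Tt[:,0]-a)<.005]; 
    if len(w)>5: print(a,np.median(w[:,2]))
E
```

```text
0.104 66 r [-0.0356 -0.0313 -0.0246] s [-0.0331 -0.0202  0.0119]
0.116 98 r [-0.0356 -0.0303 -0.0191] s [-0.0365 -0.0193  0.0146]
0.128 130 r [-0.0338 -0.0289 -0.0139] s [-0.0373 -0.0181  0.0148]
0.14 139 r [-0.0332 -0.0268 -0.0134] s [-0.0369 -0.017   0.017 ]
0.152 143 r [-0.0315 -0.0259 -0.0107] s [-0.0356 -0.0169  0.011 ]
0.164 98 r [-0.0286 -0.0247 -0.0134] s [-0.0336 -0.0187  0.0062]
0.176 70 r [-0.029  -0.024  -0.0172] s [-0.0297 -0.0168  0.0004]
0.188 14 r [-0.0286 -0.0257 -0.0197] s [-0.026  -0.0208 -0.0114]
0.224 29 r [-0.0094  0.0116  0.0292] s [-0.0333  0.0166  0.0337]
0.236 297 r [-0.018  -0.0011  0.0226] s [-0.0346 -0.0143  0.0287]
0.248 120 r [-0.0114  0.0015  0.0179] s [-0.0246 -0.012   0.0039]
0.26 77 r [-0.0112  0.0012  0.0126] s [-0.0231 -0.0117 -0.0005]
top plane slope r,s (z per m) [-0.0845 -0.0446  0.236 ] 369 750
-0.009999999999999995 0.2383546523989286
6.938893903907228e-18 0.23937987020528428
0.010000000000000009 0.2406421933839875
0.02000000000000001 0.23851850611286318
0.030000000000000013 0.23454279346202833
```

```bash
python3 - <<'E'
from h import *
T=pose(); A=T.copy(); A[:3,:3]=T[:3,:3]@Ro.from_rotvec([0,-5,0],degrees=True).as_matrix(); A[:3,3]+=[.02,.007,-.072]; plan(T,A,5); 
print('down 3mm in tool',A[:3,:3].T@np.array([0,0,-.003])/.03)
E
```

```text
5 rows of [0.0, -0.125, 0.0, 0.262, -0.0, 0.426]
down 3mm in tool [ 0.0777377  -0.00015218  0.06290331]
```

```bash
python3 -m jog '[0,-0.125,0,0.262,0,0.426,40,0,-0.125,0,0.262,0,0.426,40,0,-0.125,0,0.262,0,0.426,40,0,-0.125,0,0.262,0,0.426,40,0,-0.125,0,0.262,0,0.426,40,0,0,0,0,0,0,40]'; for i in 1 2 3 4; do python3 -m jog '[0,0,0,0.078,0,0.063,40,0,0,0,0,0,0,40]' | egrep 'pos|force'; done; python3 rec.py
```

```text
clock: 10.8
tool_pos: [0.5217, 0.1563, 0.1124]
tool_rot: [179.6, 49.9, -161.1]
wrist_force: [-0.5, 0.5, -1.2]
width: 0.694
finger_force: 124.5
tool_pos: [0.5219, 0.1564, 0.1121]
wrist_force: [0.4, 0.2, -1.9]
finger_force: 124.6
tool_pos: [0.523, 0.1566, 0.1099]
wrist_force: [0.4, 0.3, -1.7]
finger_force: 124.6
tool_pos: [0.5235, 0.1567, 0.1065]
wrist_force: [-0.6, -0.0, -2.1]
finger_force: 124.6
tool_pos: [0.5241, 0.1568, 0.1034]
wrist_force: [0.3, -0.2, -1.6]
finger_force: 124.6
j [  1.2  21.7 -74.2 -54.3  13.8 -11.7]
```

```bash
for i in 1 2 3 4; do python3 -m jog '[0,0,0,0.078,0,0.063,40,0,0,0,0,0,0,40]' | egrep 'pos|rot|wrist'; done; python3 - <<'E'
from h import *
np.set_printoptions(precision=4,suppress=True)
r=np.array([np.cos(np.radians(19)),np.sin(np.radians(19)),0]); s=np.array([-r[1],r[0],0])
P=[]
for c in ('scene','scene','top','top'):
    p,d,m=cap(c); C=cloud(m,d); k=(p[...,2].astype(int)>p[...,0].astype(int)+50)&(np.linalg.norm(C[...,:2]-[.5,.15],axis=2)<.1)&(C[...,2]>.003)&(C[...,2]<.35)
    P.append((C[k]-[.5,.15,0])@np.c_[r,s,[0,0,1]])
S=np.vstack(P[:2]); Tt=np.vstack(P[2:])
for z in np.arange(.006,.2,.012):
    q=S[abs(S[:,2]-z)<.006]
    if len(q)>8: print(round(z,3),len(q),'r',np.percentile(q[:,0],[3,50]))
print('z max',np.percentile(S[:,2],99),np.percentile(Tt[:,2],99))
E
```

```text
tool_pos: [0.5247, 0.157, 0.1005]
tool_rot: [179.7, 49.8, -161.1]
wrist_force: [0.1, -0.4, -0.9]
tool_pos: [0.5268, 0.1576, 0.0996]
tool_rot: [179.7, 50.1, -161.0]
wrist_force: [-1.8, -0.1, 5.2]
tool_pos: [0.5297, 0.1584, 0.0997]
tool_rot: [179.7, 50.5, -160.9]
wrist_force: [-4.6, -0.8, 20.0]
tool_pos: [0.5326, 0.1591, 0.0999]
tool_rot: [179.8, 50.8, -160.7]
wrist_force: [-8.0, -1.5, 33.4]
0.018 25 r [-0.0228 -0.0183]
0.03 54 r [-0.0229 -0.0181]
0.042 63 r [-0.0204 -0.0169]
0.054 79 r [-0.0213 -0.0155]
0.066 58 r [-0.0186 -0.0145]
0.078 43 r [-0.0191 -0.0147]
0.09 22 r [-0.0169 -0.0125]
0.15 236 r [-0.0095  0.008 ]
0.162 47 r [-0.0036  0.0077]
0.174 76 r [-0.0008  0.0124]
z max 0.1769248442890383 0.18119225499270494
```

```bash
python3 -m jog '[0,0,0,-0.04,0,-0.04,40,0,0,0,0,0,0,40,0,0,0,0,0,0,66,0,0,0,0,0,0,75,0,0,0,0,0,0,85,0,0,0,0,0,0,85,0,0,0,0,0,0,85]'; python3 - <<'E'
from h import *
np.set_printoptions(precision=4,suppress=True)
r=np.array([np.cos(np.radians(19)),np.sin(np.radians(19)),0]); s=np.array([-r[1],r[0],0])
P=[]
for c in ('scene','scene','top','top'):
    p,d,m=cap(c); C=cloud(m,d); k=(p[...,2].astype(int)>p[...,0].astype(int)+50)&(np.linalg.norm(C[...,:2]-[.5,.15],axis=2)<.1)&(C[...,2]>.003)&(C[...,2]<.35)
    P.append((C[k]-[.5,.15,0])@np.c_[r,s,[0,0,1]])
S=np.vstack(P[:2]); Tt=np.vstack(P[2:])
for z in np.arange(.006,.2,.012):
    q=S[abs(S[:,2]-z)<.006]
    if len(q)>8: print(round(z,3),len(q),'r',np.percentile(q[:,0],[3,50]))
print('z max',np.percentile(S[:,2],99),np.percentile(Tt[:,2],99))
o=readout.get_obs(); print(o['width'],o['wrist_force'],o['finger_force'])
E
```

```text
clock: 13.3
tool_pos: [0.5261, 0.1573, 0.0937]
tool_rot: [179.6, 49.7, -161.1]
wrist_force: [0.2, -0.4, 0.2]
width: 0.995
finger_force: 0.0
0.018 18 r [-0.0226 -0.0176]
0.03 38 r [-0.0242 -0.0188]
0.042 51 r [-0.0245 -0.02  ]
0.054 57 r [-0.0247 -0.0189]
0.066 46 r [-0.0243 -0.0188]
0.078 26 r [-0.0237 -0.0201]
0.138 13 r [-0.0086 -0.0006]
0.15 230 r [-0.0198 -0.0015]
0.162 59 r [-0.0134 -0.0038]
0.174 58 r [-0.0123 -0.0007]
z max 0.17712114978117569 0.18036493838453835
0.9960117629750478 [ 0.025  -0.3293  0.0642] 0.0
```

The bottle stands upright. Now I back off while tilting the tool down.

```bash
python3 -m jog '[0,0.3,0,0.1,0,-0.4,85]'; python3 rec.py; python3 -m jog '[0,0.7,0,0.1,0,-0.7,85,0,0.7,0,0.1,0,-0.7,85]'; python3 rec.py;  python3 -m jog '[0,0.7,0,0,0,-0.9,85,0,0.7,0,0,0,-0.9,85,0,0.7,0,-0.3,0,-0.9,85]'; python3 rec.py; python3 - <<'E'
from kin import *
np.set_printoptions(precision=3,suppress=True)
D=data()
def fk2(q,p):
    h,L1,L2,b,L3,L4,a,c=p; q1,q2,q3,q4,q5,q6=np.radians(q)
    t=q2-q3; u=t+q4
    r=L1*np.sin(q2+a)+L2*np.cos(t+c)+L3*np.cos(u); z=h+L1*np.cos(q2+a)-L2*np.sin(t+c)-L3*np.sin(u)
    R=Ro.from_euler('z',q1); zt=R.apply([np.cos(u)*np.cos(q5),np.sin(q5),-np.sin(u)*np.cos(q5)]); return R.apply([r,b,z])+L4*zt
for i in range(3):
    s=least_squares(lambda p: np.concatenate([fk2(d[:6],p)-d[6:9] for d in D]),[.3,.45,.4,.07,.1,.25+.1*i,0,0]); print(s.x,abs(s.fun).max())
E
```

```text
clock: 13.6
tool_pos: [0.5151, 0.1534, 0.0974]
tool_rot: [179.6, 47.1, -161.1]
wrist_force: [-0.0, -0.1, -1.2]
width: 0.991
finger_force: 0.0
j [  1.1  19.4 -73.2 -48.3  13.4 -12.4]
clock: 13.8
tool_pos: [0.4925, 0.1452, 0.1149]
tool_rot: [179.6, 38.9, -161.1]
wrist_force: [0.1, -0.3, -0.8]
width: 0.992
finger_force: 0.0
j [  1.4   8.2 -66.9 -22.6  11.2 -13.8]
clock: 14.1
tool_pos: [0.465, 0.1349, 0.1718]
tool_rot: [179.7, 25.2, -161.0]
wrist_force: [1.7, -0.2, -0.2]
width: 1.001
finger_force: 0.0
j [  2.9  -0.9 -51.4  15.3   7.1 -14.6]
[ 0.303  0.514  0.404  0.074  0.118  0.304 -0.    -0.173] 7.869259435799858e-06
[ 0.303  0.514  0.404  0.074  0.118  0.304 -0.    -0.173] 7.869259464943212e-06
[ 0.303  0.514  0.404  0.074  0.118  0.304 -0.    -0.173] 7.869259412818241e-06
```

Kinematics are now exact. I'll rise, then view both boards from above.

```bash
cat > kin.py <<'E'
from h import *
from scipy.optimize import least_squares
def fk(q):
    h,L1,L2,b,L3,L4,a,c=.303,.514,.404,.074,.118,.304,0,-.173; q1,q2,q3,q4,q5,q6=np.radians(q)
    t=q2-q3; u=t+q4
    r=L1*np.sin(q2+a)+L2*np.cos(t+c)+L3*np.cos(u); z=h+L1*np.cos(q2+a)-L2*np.sin(t+c)-L3*np.sin(u)
    R=Ro.from_euler('z',q1); zt=R.apply([np.cos(u)*np.cos(q5),np.sin(q5),-np.sin(u)*np.cos(q5)]); return R.apply([r,b,z])+L4*zt,zt
lim=np.array([[-152,-55.5,-74.3,-110.6,-84.2],[152,102.5,77.2,120.6,78.4]])
def ik(T):
    P=T[:3,3];z=T[:3,2]
    f=lambda q:(lambda a:np.r_[a[0]-P,(a[1]-z)*.3])(fk([*q,0]))
    s=min((least_squares(f,s0,bounds=lim) for s0 in ([20,20,-40,50,0],[-20,40,-30,10,0],[40,10,-11,60,0])),key=lambda s:s.cost)
    print('  ik',np.round(s.x,0),'err mm',round(1000*(2*s.cost)**.5,1)); return s.x
E
python3 - <<'E'
from kin import *
T=pose(); A=T.copy(); A[2,3]+=.06; A[0,3]-=.02; plan(T,A); ik(A); B=mk([.44,-.06,.26],[-1,0,0]); plan(A,B); ik(B)
E
```

```text
3 rows of [0.0, 0.0, 0.0, -0.094, 0.076, -0.692]
  ik [  3.  -8. -47.  27.   7.] err mm 0.0
7 rows of [0.08, 0.445, 0.335, 0.158, -0.907, -0.194]
  ik [-17.   6. -23.  61.  -0.] err mm 0.0
```

```bash
python3 -m jog '[0,0,0,-0.094,0.076,-0.692,85,0,0,0,-0.094,0.076,-0.692,85,0,0,0,-0.094,0.076,-0.692,85,0.08,0.445,0.335,0.158,-0.907,-0.194,85,0.08,0.445,0.335,0.158,-0.907,-0.194,85,0.08,0.445,0.335,0.158,-0.907,-0.194,85,0.08,0.445,0.335,0.158,-0.907,-0.194,85,0.08,0.445,0.335,0.158,-0.907,-0.194,85,0.08,0.445,0.335,0.158,-0.907,-0.194,85,0.08,0.445,0.335,0.158,-0.907,-0.194,85]' >/dev/null;  python3 -m jog '[0,0,0,0,0,0,85,0,0,0,0,0,0,85]'; python3 look.py w2 thick_board thin_board fallen_bottle
python3 - <<'E'
from h import *
C=np.load('/tmp/w2.npz')['C']
for n,c,zt in (('thick',[.49,-.14],.018),('thin',[.475,.026],.012)):
    k=(np.linalg.norm(C[...,:2]-c,axis=2)<.11)&(C[...,2]>zt-.004)&(C[...,2]<zt+.005); k=cv2.morphologyEx(k.astype(np.uint8),cv2.MORPH_OPEN,np.ones((5,5)))
    P=C[k>0]; r=cv2.minAreaRect((P[:,:2]*1000).astype(np.float32)); print(n,r,np.median(P[:,2]))
E
```

```text
clock: 15.3
tool_pos: [0.4426, -0.0598, 0.2588]
tool_rot: [179.9, 0.3, 180.0]
wrist_force: [-0.0, 0.8, -1.2]
width: 0.999
finger_force: 0.0
thick_board 0.76 [199. 189.] 5679 ztop 0.0191 rect mm [ 490.2 -141.4] [ 61.  170.3] 86.6
thick_board 0.3 [503. 266.] 210 ztop 0.0226 rect mm [561.6 307.7] [29.5  2.1] 34.9
  pt 0.63 [201.3 192. ]
thin_board 0.84 [318. 182.] 5466 ztop 0.0132 rect mm [475.   24.9] [170.8  59.3] 17.8
  pt 0.83 [320.7 183.5]
fallen_bottle 0.96 [448. 231.] 7103 ztop 0.1691 rect mm [506.7 139.5] [27.4 28.6] 1.8
  pt 0.75 [405.9 204.5]
bench z 2.440631200442689e-05
thick ((490.6839599609375, -141.4381103515625), (60.967430114746094, 170.97805786132812), 86.64522552490234) 0.018107986797403552
thin ((475.01580810546875, 24.92599105834961), (170.83897399902344, 59.27981948852539), 17.819961547851562) 0.012194760561350215
```

```bash
python3 - <<'E'
from kin import *
y=np.radians(-3.4); b=np.array([np.cos(y),np.sin(y),0]); t=np.radians(15); z=b*np.sin(t)-np.array([0,0,1])*np.cos(t)
c=np.array([.4904,-.1414,0])-.066*b
T=pose(); A=mk(c+[0,0,.05],-b,z); B=mk(c,-b,z); plan(T,A); ik(A); plan(A,B); ik(B)
E
```

```text
8 rows of [0.009, -0.229, 0.054, 0.168, -0.327, 0.861]
  ik [-33.  14. -54.   9.   7.] err mm 0.0
2 rows of [-0.0, 0.0, -0.0, 0.216, 0.0, 0.805]
  ik [-33.  21. -57.  -1.   7.] err mm 0.0
```

```bash
python3 -m jog '[0.009,-0.229,0.054,0.168,-0.327,0.861,85,0.009,-0.229,0.054,0.168,-0.327,0.861,85,0.009,-0.229,0.054,0.168,-0.327,0.861,85,0.009,-0.229,0.054,0.168,-0.327,0.861,85,0.009,-0.229,0.054,0.168,-0.327,0.861,85,0.009,-0.229,0.054,0.168,-0.327,0.861,85,0.009,-0.229,0.054,0.168,-0.327,0.861,85,0.009,-0.229,0.054,0.168,-0.327,0.861,85,0,0,0,0,0,0,85,0,0,0,0,0,0,85]'; python3 - <<'E'
from kin import *
y=np.radians(-3.4); b=np.array([np.cos(y),np.sin(y),0]); t=np.radians(15); z=b*np.sin(t)-np.array([0,0,1])*np.cos(t)
c=np.array([.4904,-.1414,0])-.066*b
plan(pose(),mk(c,-b,z),2)
E
```

```text
clock: 16.65
tool_pos: [0.4242, -0.1376, 0.0501]
tool_rot: [180.0, 14.9, 176.5]
wrist_force: [-0.1, 0.1, 1.2]
width: 0.998
finger_force: 0.0
2 rows of [0.001, -0.008, -0.006, 0.21, 0.002, 0.807]
```

```bash
python3 -m jog '[0,0,0,0.21,0,0.807,85,0,0,0,0.21,0,0.807,85,0,0,0,0,0,0,85,0,0,0,0,0,0,40,0,0,0,0,0,0,40,0,0,0,0,0,0,40,0,0,0,0,0,0,40,0,0,0,0,0,0,40,0,0,0,0,0,0,40]'; python3 -m jog '[0,0,0,-0.13,0,-0.483,40,0,0,0,-0.26,0,-0.966,40,0,0,0,-0.26,0,-0.966,40,0,0,0,-0.26,0,-0.966,40,0,0,0,-0.26,0,-0.966,40,0,0,0,-0.26,0,-0.966,40,0,0,0,0,0,0,40,0,0,0,0,0,0,40]'
python3 look.py w3 thick_board
python3 - <<'E'
from h import *
np.set_printoptions(precision=4,suppress=True)
z=np.load('/tmp/w3.npz'); C=z['C']; T=pose()
import glob
k=np.load(sorted(glob.glob('/tmp/w3_thick_board_*.npz'))[0])['k']; P=C[k]; P=P[P[:,2]>.08]; n0=len(P)
L=(P-T[:3,3])
for _ in range(3):
    A=np.c_[P[:,:2],np.ones(len(P))]; c=np.linalg.lstsq(A,P[:,2],rcond=None)[0]; e=P[:,2]-A@c; P=P[abs(e)<.004]
print(n0,len(P),'slopes deg',np.degrees(np.arctan(c[:2])),P.mean(0)); r=cv2.minAreaRect((P[:,:2]*1000).astype(np.float32)); print(r, 'z at TCP xy',T[0,3]*c[0]+T[1,3]*c[1]+c[2],'tcp',T[:3,3])
E
```

```text
clock: 17.55
tool_pos: [0.4264, -0.1385, 0.0019]
tool_rot: [-179.9, 15.1, 176.6]
wrist_force: [-1.8, 1.5, 7.0]
width: 0.683
finger_force: 62.8
clock: 18.35
tool_pos: [0.4257, -0.1383, 0.1664]
tool_rot: [-179.9, 15.1, 176.6]
wrist_force: [0.1, 0.6, -1.8]
width: 0.684
finger_force: 65.3
thick_board 0.92 [258. 270.] 13972 ztop 0.183 rect mm [ 441.2 -139.5] [60.7 73.5] 86.8
  pt 0.59 [262.5 320.2]
bench z -4.109889110071041e-05
13889 11747 slopes deg [ 0.8515 -0.0691] [ 0.4338 -0.1391  0.1822]
((441.15753173828125, -139.4627685546875), (60.71860885620117, 73.45401763916016), 86.80860900878906) z at TCP xy 0.18204762882324257 tcp [ 0.4242 -0.1374  0.1639]
```

```bash
cat > ins.py <<'E'
from kin import *
O=np.array([.5730,.3612,0]); yaw=np.radians(36.2); f=np.array([np.cos(yaw),np.sin(yaw),0]); l=np.array([-f[1],f[0],0])
t=np.radians(15); zt=f*np.sin(t)-np.array([0,0,1])*np.cos(t)
def at(x,y,z): return mk(O+f*x+l*y+[0,0,z],-f,zt)
E
python3 - <<'E'
from ins import *
T=pose(); A=T.copy(); A[2,3]=.215; plan(T,A); B=at(-.231,0,.215); plan(A,B); ik(B); D=at(-.231,0,.0425); plan(B,D); ik(D); ik(at(-.0935,0,.0425))
E
```

```text
2 rows of [0.0, -0.0, 0.0, -0.218, 0.001, -0.823]
13 rows of [-0.098, -0.001, -0.369, -0.142, 0.941, 0.038]
  ik [ 17.  -2. -41.  37.   5.] err mm 0.0
6 rows of [-0.0, -0.0, 0.0, 0.248, -0.0, 0.926]
  ik [ 17.  15. -55.   6.   5.] err mm 0.0
  ik [ 22.  25. -36.  14.   4.] err mm 0.0
```

```bash
python3 -m jog '[0,0,0,-0.218,0,-0.823,40,0,0,0,-0.218,0,-0.823,40,-0.098,-0.001,-0.369,-0.142,0.941,0.038,40,-0.098,-0.001,-0.369,-0.142,0.941,0.038,40,-0.098,-0.001,-0.369,-0.142,0.941,0.038,40,-0.098,-0.001,-0.369,-0.142,0.941,0.038,40,-0.098,-0.001,-0.369,-0.142,0.941,0.038,40,-0.098,-0.001,-0.369,-0.142,0.941,0.038,40,-0.098,-0.001,-0.369,-0.142,0.941,0.038,40,-0.098,-0.001,-0.369,-0.142,0.941,0.038,40]'; python3 -m jog '[-0.098,-0.001,-0.369,-0.142,0.941,0.038,40,-0.098,-0.001,-0.369,-0.142,0.941,0.038,40,-0.098,-0.001,-0.369,-0.142,0.941,0.038,40,-0.098,-0.001,-0.369,-0.142,0.941,0.038,40,-0.098,-0.001,-0.369,-0.142,0.941,0.038,40,0,0,0,0.248,0,0.926,40,0,0,0,0.248,0,0.926,40,0,0,0,0.248,0,0.926,40,0,0,0,0.248,0,0.926,40,0,0,0,0,0,0,40]'; python3 -m jog '[0,0,0,0,0,0,40]' >/dev/null
python3 look.py w4 thick_board
cat > meas.py <<'E'
from ins import *
import sys,glob
np.set_printoptions(precision=4,suppress=True)
tag,n,th=sys.argv[1],sys.argv[2],float(sys.argv[3])
X=np.array([[-.0001,-.9602,-.2792,.0717],[1,-.0001,-.0002,-.0008],[.0002,-.2792,.9602,-.1427],[0,0,0,1]])
z=np.load(f'/tmp/{tag}.npz'); C=z['C']; T=z['E']@np.linalg.inv(X)
fs=sorted(glob.glob(f'/tmp/{tag}_{n}_*.npz'),key=lambda f:-np.load(f)['k'].sum()); P=C[np.load(fs[0])['k']]
F=np.c_[f,l,[0,0,1]]; R=(P-T[:3,3])@F   # relative to TCP in rack axes
R=R[abs(R[:,2]-th)<.02]; zr=np.median(R[R[:,0]<0,2]); Q=R[(abs(R[:,2]-zr)<.006)&(R[:,0]<.04)]
A=np.c_[Q[:,:2],np.ones(len(Q))]; c=np.linalg.lstsq(A,Q[:,2],rcond=None)[0]; print('TCP rack',(T[:3,3]-O)@F,'slope deg x,y',np.degrees(c[:2]),'underside rel TCP mm',1000*(c[2]-th),len(Q))
r=cv2.minAreaRect((Q[:,:2]*1000).astype(np.float32)); print(r,'rear end',np.percentile(Q[:,0],.5))
for a in np.arange(-.015,.03,.01):
    w=Q[abs(Q[:,0]-a)<.005]; print(round(a,3),len(w),np.percentile(w[:,1],[1,99]) if len(w) else '',np.median(w[:,2]) if len(w) else '')
E
python3 meas.py w4 thick_board .018; python3 - <<'E'
import cv2
cv2.imwrite('pics/w4b.png',cv2.resize(cv2.imread('pics/w4.png'),(800,600)))
E
```

```text
clock: 19.5
tool_pos: [0.4307, 0.0899, 0.2144]
tool_rot: [-180.0, 14.9, -158.9]
wrist_force: [0.4, -0.1, -2.0]
width: 0.683
finger_force: 65.3
clock: 20.5
tool_pos: [0.3831, 0.2225, 0.0961]
tool_rot: [179.9, 14.5, -143.8]
wrist_force: [-0.8, -0.4, -1.6]
width: 0.686
finger_force: 65.3
thick_board 0.62 [258. 271.] 13684 ztop 0.1164 rect mm [398.6 232.8] [73.  60.4] 36.5
  pt 0.55 [260.3 318.7]
  pt 0.37 [116.9 217.4]
bench z -8.355312060528974e-05
TCP rack [-0.2323  0.0001  0.0999] slope deg x,y [1.1773 0.0996] underside rel TCP mm -2.486704330728423 11062
((9.562908172607422, -0.8270721435546875), (60.8631706237793, 60.26152038574219), 0.0007789460360072553) rear end -0.020392609776322717
-0.015 3030 [-0.0296  0.028 ] 0.015785865239044884
-0.005 1924 [-0.0295  0.0275] 0.015985207909696916
0.005 1672 [-0.0295  0.0271] 0.0159400249687471
0.015 1512 [-0.0299  0.0278] 0.015652840982549335
0.025 1499 [-0.0293  0.0284] 0.01567908009656019
```

View pics/w4b.png

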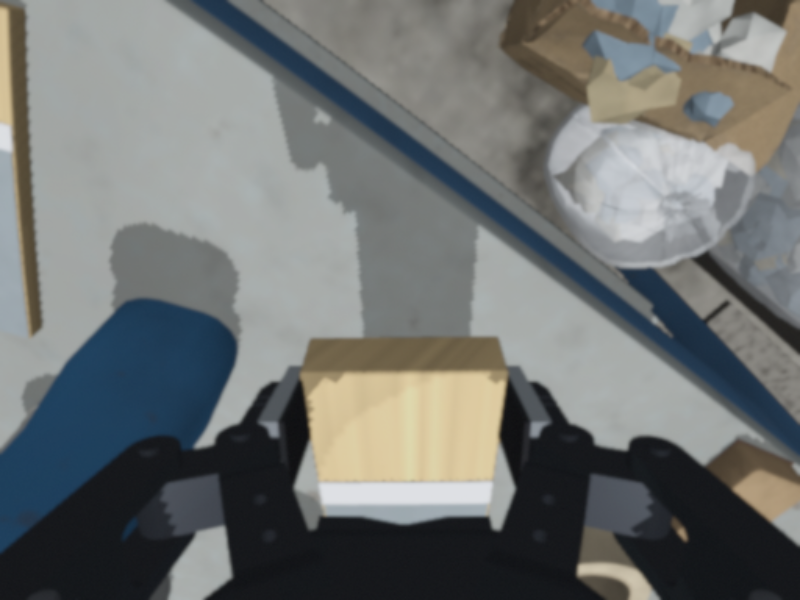

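```bash
python3 - <<'E'
from ins import *
T=pose(); D=at(-.231,.0008,.0448); plan(T,D,3); E=at(-.100,.0008,.0448); plan(D,E,10)
E
```

```text
3 rows of [-0.006, 0.006, 0.003, 0.18, 0.028, 0.609]
10 rows of [-0.0, -0.0, 0.0, -0.422, -0.0, 0.113]
```

```bash
python3 -m jog '[-0.006,0.006,0.003,0.18,0.028,0.609,40,-0.006,0.006,0.003,0.18,0.028,0.609,40,-0.006,0.006,0.003,0.18,0.028,0.609,40,0,0,0,0,0,0,40,0,0,0,0,0,0,40]'; python3 - <<'E'
from ins import *
T=pose(); D=at(-.231,.0008,.0448); print((T[:3,3]-D[:3,3])*1000,(T[:3,3]-O)@f); plan(T,at(-.180,.0008,.0448),4)
E
```

```text
clock: 21.25
tool_pos: [0.3855, 0.2252, 0.0444]
tool_rot: [180.0, 14.9, -143.8]
wrist_force: [0.3, 0.8, -0.3]
width: 0.68
finger_force: 65.3
[-0.62463569 -0.1883534  -0.41648595] -0.23161529880284304
4 rows of [0.001, -0.002, -0.0, -0.416, -0.002, 0.108]
```

```bash
python3 -m jog '[0,0,0,-0.416,0,0.11,40,0,0,0,-0.416,0,0.11,40,0,0,0,-0.416,0,0.11,40,0,0,0,-0.416,0,0.11,40,0,0,0,0,0,0,40]'|egrep 'pos|wrist|rot'; python3 -m jog '[0,0,0,-0.416,0,0.11,40,0,0,0,-0.416,0,0.11,40]'|egrep 'pos|wrist|rot'; python3 - <<'E'
from ins import *
T=pose(); F=np.c_[f,l,[0,0,1]]; print((T[:3,3]-O)@F*1000)
E
```

```text
tool_pos: [0.4308, 0.2567, 0.0451]
tool_rot: [-179.9, 15.2, -143.8]
wrist_force: [4.7, -2.4, -2.4]
tool_pos: [0.4479, 0.2695, 0.0437]
tool_rot: [-179.9, 14.8, -143.9]
wrist_force: [-0.4, -5.3, -0.2]
[-1.55137825e+02 -8.26153724e-02  4.37015350e+01]
```

```bash
python3 -m jog '[0,0,0,-0.416,0,0.11,40,0,0,0,-0.416,0,0.11,40,0,0,0,0,0,0,40]'|egrep 'pos|wrist|rot'; python3 -m jog '[0,0,0,-0.416,0,0.11,40,0,0,0,-0.3,0,0.08,40]'|egrep 'pos|wrist|rot'; python3 - <<'E'
from ins import *
T=pose(); F=np.c_[f,l,[0,0,1]]; print((T[:3,3]-O)@F*1000, readout.get_obs()['width']*85.4)
E
```

```text
tool_pos: [0.4712, 0.2864, 0.0447]
tool_rot: [-179.9, 15.1, -143.9]
wrist_force: [5.1, -1.4, -1.6]
tool_pos: [0.486, 0.2975, 0.0435]
tool_rot: [-179.9, 14.8, -143.9]
wrist_force: [-0.5, -7.6, -0.1]
[-1.07822272e+02 -4.93404577e-02  4.34796915e+01] 58.42654160104895
```

```bash
cat > st.py <<'E'
from ins import *
o=readout.get_obs(); F=np.c_[f,l,[0,0,1]]; print('rack TCP mm',np.round((np.array(o['tool_pos'])-O)@F*1000,1),'force',np.round(np.array(o['wrist_force'])@F,1))
E
python3 -m jog '[0,0,0,-0.3,0,0.08,40,0,0,0,0,0,0,40]'>/dev/null; python3 st.py;  python3 -m jog '[0,0,0,-0.13,0,0.035,40,0,0,0,0,0,0,40]'>/dev/null; python3 st.py;  python3 -m jog '[0,0,0,-0.07,0,0.018,40,0,0,0,0,0,0,40]'>/dev/null; python3 st.py;
```

```text
rack TCP mm [-96.8  -0.1  44.1] force [ 0.  -5.1 -1.2]
rack TCP mm [-94.2  -0.1  43.7] force [-2.1 -4.6 -0.3]
rack TCP mm [-92.5  -0.1  43.5] force [-2.5 -5.8 -0.7]
```

```bash
for i in 1 2 3; do python3 -m jog '[0,0,0,-0.06,0,0.017,40,0,0,0,0,0,0,40]'>/dev/null; python3 st.py; done
```

```text
rack TCP mm [-91.5   0.   43.1] force [-5.3 -4.9  0.5]
rack TCP mm [-91.5   0.1  42.9] force [-10.8  -5.9   6.9]
rack TCP mm [-91.5   0.1  42.7] force [-17.8  -6.3  14. ]
```

```bash
python3 -m jog '[0,0,0,0,0,0,64,0,0,0,0,0,0,72,0,0,0,0,0,0,85,0,0,0,0,0,0,85,0,0,0,0,0,0,85,0,0,0,0.3,0,-0.7,85,0,0,0,0.3,0,-0.9,85,0,0,0,0.3,0,-0.9,85,0,0,0,0.3,0,-0.9,85,0,0,0,0.3,0,-0.9,85]'; python3 -m jog '[0,0,0,0.3,0,-0.9,85,0,0,0,0.3,0,-0.9,85,0,0,0,0,0,0,85,0,0,0,0,0,0,85]';python3 look.py w5 thick_board; python3 - <<'E'
from ins import *
np.set_printoptions(precision=4,suppress=True)
C=np.load('/tmp/w5.npz')['C']; P=(C-O)@np.c_[f,l,[0,0,1]]; k=(abs(P[...,2]-.059)<.008)&(abs(P[...,1])<.04)&(P[...,0]<-.06)&(P[...,0]>-.13); Q=P[k]
print(len(Q),np.percentile(Q,[.5,50,99.5],axis=0))
for a in (-.10,-.09,-.08): w=Q[abs(Q[:,0]-a)<.005]; print(a,np.percentile(w[:,1],[1,99]),np.median(w[:,2]))
E
```

```text
clock: 24.65
tool_pos: [0.4408, 0.2661, 0.1575]
tool_rot: [179.9, 14.9, -143.8]
wrist_force: [1.7, 0.8, 0.5]
width: 0.994
finger_force: 0.0
clock: 25.05
tool_pos: [0.4167, 0.2481, 0.2047]
tool_rot: [180.0, 15.0, -143.8]
wrist_force: [0.5, 0.4, -0.9]
width: 0.995
finger_force: 0.0
thick_board 0.9 [258. 247.] 4710 ztop 0.0599 rect mm [551.2 346.6] [172.4  60.1] 36.3
  pt 0.78 [259.8 261.1]
bench z 2.677586846411284e-06
2297 [[-0.1124 -0.0383  0.0512]
 [-0.0885  0.0009  0.0588]
 [-0.0603  0.0385  0.066 ]]
-0.1 [-0.0287  0.0305] 0.058811936641956664
-0.09 [-0.0281  0.0299] 0.05886218694984385
-0.08 [-0.0284  0.0302] 0.05888221980982469
```

Thick board is home: rear end at −112.4 mm and top at 58.8 mm. On to the thin board.

```bash
python3 - <<'E'
from kin import *
y=np.radians(17.8); b=np.array([np.cos(y),np.sin(y),0]); t=np.radians(15); z=b*np.sin(t)-np.array([0,0,1])*np.cos(t)
c=np.array([.4750,.0249,.001])-.066*b
T=pose(); A=mk(c+[0,0,.17],-b,z); B=mk(c,-b,z); plan(T,A); ik(A); plan(A,B); ik(B)
E
```

```text
9 rows of [0.067, -0.003, 0.247, 0.453, -0.792, 0.002]
  ik [-16.  -3. -48.  32.   8.] err mm 0.0
6 rows of [-0.0, 0.0, 0.0, 0.244, 0.0, 0.912]
  ik [-16.  19. -61.  -2.   8.] err mm 0.0
```

```bash
python3 -m jog '[0.067,-0.003,0.247,0.453,-0.792,0,85,0.067,-0.003,0.247,0.453,-0.792,0,85,0.067,-0.003,0.247,0.453,-0.792,0,85,0.067,-0.003,0.247,0.453,-0.792,0,85,0.067,-0.003,0.247,0.453,-0.792,0,85,0.067,-0.003,0.247,0.453,-0.792,0,85,0.067,-0.003,0.247,0.453,-0.792,0,85,0.067,-0.003,0.247,0.453,-0.792,0,85,0.067,-0.003,0.247,0.453,-0.792,0,85]' >/dev/null; python3 -m jog '[0,0,0,0.244,0,0.912,85,0,0,0,0.244,0,0.912,85,0,0,0,0.244,0,0.912,85,0,0,0,0.244,0,0.912,85,0,0,0,0,0,0,85,0,0,0,0,0,0,85]'; python3 - <<'E'
from kin import *
y=np.radians(17.8); b=np.array([np.cos(y),np.sin(y),0]); t=np.radians(15); z=b*np.sin(t)-np.array([0,0,1])*np.cos(t)
c=np.array([.4750,.0249,.001])-.066*b
plan(pose(),mk(c,-b,z),2)
E
```

```text
clock: 26.7
tool_pos: [0.4117, 0.0049, 0.0586]
tool_rot: [179.9, 14.9, -162.2]
wrist_force: [0.8, 0.3, 0.1]
width: 0.994
finger_force: 0.0
2 rows of [0.005, -0.003, -0.003, 0.242, -0.007, 0.929]
```

```bash
python3 -m jog '[0,0,0,0.242,-0.007,0.929,85,0,0,0,0.242,-0.007,0.929,85,0,0,0,0,0,0,85,0,0,0,0,0,0,40,0,0,0,0,0,0,40,0,0,0,0,0,0,40,0,0,0,0,0,0,40,0,0,0,0,0,0,40,0,0,0,0,0,0,40]'; python3 -m jog '[0,0,0,-0.13,0,-0.483,40,0,0,0,-0.26,0,-0.966,40,0,0,0,-0.26,0,-0.966,40,0,0,0,-0.26,0,-0.966,40,0,0,0,-0.26,0,-0.966,40,0,0,0,-0.26,0,-0.966,40,0,0,0,-0.26,0,-0.966,40,0,0,0,-0.1,0,-0.35,40,0,0,0,0,0,0,40]'
python3 - <<'E'
from ins import *
T=pose(); B=at(-.235,0,.215); plan(T,B); D=at(-.235,0,.13); plan(B,D)
E
```

```text
clock: 27.6
tool_pos: [0.4144, 0.004, 0.0039]
tool_rot: [-179.9, 15.3, -162.2]
wrist_force: [-4.2, -1.6, 10.9]
width: 0.673
finger_force: 61.2
clock: 28.5
tool_pos: [0.4147, 0.004, 0.2115]
tool_rot: [-179.7, 15.4, -162.2]
wrist_force: [0.1, 0.0, -1.0]
width: 0.668
finger_force: 64.2
8 rows of [-0.079, 0.006, -0.277, -0.275, 0.88, 0.057]
3 rows of [-0.0, -0.0, 0.0, 0.244, -0.0, 0.912]
```

```bash
python3 -m jog '[-0.079,0.006,-0.277,-0.275,0.88,0.057,40,-0.079,0.006,-0.277,-0.275,0.88,0.057,40,-0.079,0.006,-0.277,-0.275,0.88,0.057,40,-0.079,0.006,-0.277,-0.275,0.88,0.057,40,-0.079,0.006,-0.277,-0.275,0.88,0.057,40,-0.079,0.006,-0.277,-0.275,0.88,0.057,40,-0.079,0.006,-0.277,-0.275,0.88,0.057,40,-0.079,0.006,-0.277,-0.275,0.88,0.057,40,0,0,0,0,0,0,40]'; python3 -m jog '[0,0,0,0.244,0,0.912,40,0,0,0,0.244,0,0.912,40,0,0,0,0.244,0,0.912,40,0,0,0,0,0,0,40,0,0,0,0,0,0,40]'
python3 look.py w6 thin_board; python3 meas.py w6 thin_board .012
```

```text
clock: 29.4
tool_pos: [0.3802, 0.2248, 0.2117]
tool_rot: [179.6, 14.7, -143.6]
wrist_force: [0.4, 0.1, -0.6]
width: 0.67
finger_force: 64.3
clock: 29.9
tool_pos: [0.3809, 0.2224, 0.127]
tool_rot: [179.7, 14.7, -143.9]
wrist_force: [0.1, 0.8, -1.0]
width: 0.669
finger_force: 64.4
thin_board 0.67 [258. 269.] 13235 ztop 0.1353 rect mm [398.7 235.8] [87.6 60.4] 36.4
  pt 0.72 [258.8 317.7]
bench z -0.00013688776233490574
TCP rack [-0.2374  0.0025  0.1271] slope deg x,y [0.3046 0.4148] underside rel TCP mm -4.675508570148416 10337
((9.500677108764648, -0.6747760772705078), (61.14667892456055, 60.33662796020508), 0.3478294014930725) rear end -0.020532897160072932
-0.015 2668 [-0.0298  0.0279] 0.007833582630211763
-0.005 1762 [-0.029   0.0276] 0.007857276758968468
0.005 1593 [-0.0293  0.0274] 0.007647329833428418
0.015 1416 [-0.0298  0.028 ] 0.007367440068450276
0.025 1383 [-0.0299  0.0282] 0.007082914529971007
```

```bash
sed -i 's/radians(15)/radians(15.5)/' ins.py; python3 - <<'E'
from ins import *
T=pose(); print((T[:3,3]-O)@np.c_[f,l,[0,0,1]]); D=at(-.234,.0006,.0842); plan(T,D,3); plan(D,at(-.184,.0006,.0842),4)
E
```

```text
[-0.23507698  0.00104806  0.12856105]
3 rows of [0.009, -0.025, -0.004, 0.117, -0.006, 0.479]
4 rows of [0.0, -0.0, -0.0, -0.402, 0.0, 0.111]
```

```bash
python3 -m jog '[0.009,-0.025,-0.004,0.117,-0.006,0.479,40,0.009,-0.025,-0.004,0.117,-0.006,0.479,40,0.009,-0.025,-0.004,0.117,-0.006,0.479,40,0,0,0,0,0,0,40,0,0,0,0,0,0,40]'; python3 look.py w7 thin_board; python3 meas.py w7 thin_board .012; python3 st.py
```

```text
clock: 30.55
tool_pos: [0.3829, 0.2235, 0.0835]
tool_rot: [179.9, 15.4, -143.8]
wrist_force: [-0.1, 0.6, 0.3]
width: 0.671
finger_force: 64.4
thin_board 0.58 [258. 268.] 13196 ztop 0.0918 rect mm [400.8 236.9] [87.5 60.3] 36.7
  pt 0.77 [255.5 319.6]
bench z -0.0001272888288695595
TCP rack [-0.2351  0.0021  0.0836] slope deg x,y [1.0015 0.1372] underside rel TCP mm -4.671783125864416 10305
((9.563356399536133, -0.701934814453125), (61.16061019897461, 60.111122131347656), 0.3988167941570282) rear end -0.020524672539094187
-0.015 2618 [-0.0297  0.0281] 0.007668585846599026
-0.005 1743 [-0.0289  0.0274] 0.007766731284250664
0.005 1580 [-0.0289  0.0274] 0.00770858353818743
0.015 1407 [-0.0297  0.0282] 0.007551822789791163
0.025 1381 [-0.0298  0.0282] 0.007407808790291903
rack TCP mm [-234.3    1.    83.8] force [ 0.3  0.3 -1.1]
```

```bash
python3 -m jog '[0,0,0,-0.402,-0.017,0.111,40,0,0,0,-0.402,0,0.111,40,0,0,0,-0.402,0,0.111,40,0,0,0,-0.402,0,0.111,40,0,0,0,0,0,0,40]'>/dev/null; python3 st.py;  python3 -m jog '[0,0,0,-0.402,0,0.111,40,0,0,0,-0.402,0,0.111,40,0,0,0,0,0,0,40]'>/dev/null; python3 st.py
```

```text
rack TCP mm [-181.9   -0.2   83.3] force [ 1.8 -3.1 -1.3]
rack TCP mm [-1.579e+02  1.000e-01  8.310e+01] force [ 2.6 -2.8 -1.1]
```

Inside the slot with low force; continuing home.

```bash
python3 -m jog '[0,0,0,-0.402,0,0.111,40,0,0,0,-0.402,0,0.111,40,0,0,0,-0.402,0,0.111,40,0,0,0,0,0,0,40]'>/dev/null; python3 st.py;  python3 -m jog '[0,0,0,-0.402,0,0.111,40,0,0,0,-0.402,0,0.111,40,0,0,0,0,0,0,40]'>/dev/null; python3 st.py; for i in 1 2; do python3 -m jog '[0,0,0,-0.06,0,0.017,40,0,0,0,0,0,0,40]'>/dev/null; python3 st.py; done
```

```text
rack TCP mm [-121.1    0.2   82.9] force [ 2.  -4.3 -1. ]
rack TCP mm [-96.8   0.3  82.7] force [ 1.5 -4.6 -0.7]
rack TCP mm [-96.8   0.4  82.2] force [-1.4 -5.5  0.3]
rack TCP mm [-96.4   0.4  81.8] force [-4.7 -5.3  2.6]
```

```bash
for i in 1 2 3 4; do python3 -m jog '[0,0,0,-0.06,0,0.012,40,0,0,0,0,0,0,40]'>/dev/null; python3 st.py; done
```

```text
rack TCP mm [-94.3   0.4  81.9] force [-3.5 -6.  -0.6]
rack TCP mm [-92.4   0.4  82. ] force [-2.9 -5.1 -0.2]
rack TCP mm [-91.3   0.5  81.9] force [-5.4 -5.1  1.3]
rack TCP mm [-91.2   0.5  81.8] force [-12.1  -6.2   8.3]
```

Home contact at −91.2 mm, as with the thick board. Releasing, retreating and checking.

```bash
python3 -m jog '[0,0,0,-0.03,0,0.01,40,0,0,0,0,0,0,64,0,0,0,0,0,0,72,0,0,0,0,0,0,85,0,0,0,0,0,0,85,0,0,0,0,0,0,85,0,0,0,0.3,0,-0.7,85,0,0,0,0.3,0,-0.9,85,0,0,0,0.3,0,-0.9,85,0,0,0,0.3,0,-0.9,85]'; python3 -m jog '[0,0,0,0.4,0,-0.9,85,0,0,0,0.4,0,-0.9,85,0,0,0,0,0,0,85,0,0,0,0,0,0,85]';python3 look.py w8 thin_board fallen_bottle; python3 - <<'E'
from ins import *
np.set_printoptions(precision=4,suppress=True)
C=np.load('/tmp/w8.npz')['C']; P=(C-O)@np.c_[f,l,[0,0,1]]; k=(abs(P[...,2]-.090)<.006)&(abs(P[...,1])<.04)&(P[...,0]<-.072)&(P[...,0]>-.13); Q=P[k]
print(len(Q),np.percentile(Q,[.5,50,99.5],axis=0))
for a in (-.10,-.09,-.08): w=Q[abs(Q[:,0]-a)<.005]; print(a,np.percentile(w[:,1],[1,99]),np.median(w[:,2]))
for c in ('scene','top'):
    p,d,m=cap(c); 
    for n in ("rack","cured_board","thick_board","thin_board","fallen_bottle","spray_can","tape_roll","sanding_block","small_tin"):
        C=cloud(m,d)
        for q in spotter.outline_of(c,n)[:1]: print(c,n,round(q['confidence'],2),np.median(C[q['region']&(d>0)],0))
E
python3 - <<'E'
import cv2
cv2.imwrite('pics/w8b.png',cv2.resize(cv2.imread('pics/w8.png'),(800,600)))
E
```

```text
clock: 34.4
tool_pos: [0.4529, 0.2746, 0.1723]
tool_rot: [179.9, 15.3, -143.8]
wrist_force: [1.0, 0.1, -0.5]
width: 0.995
finger_force: 0.0
clock: 34.8
tool_pos: [0.424, 0.2529, 0.2179]
tool_rot: [180.0, 15.5, -143.8]
wrist_force: [0.7, 0.6, -0.7]
width: 0.996
finger_force: 0.0
thin_board 0.79 [258. 250.] 4746 ztop 0.0908 rect mm [545.4 342.6] [159.   59.8] 36.2
  pt 0.61 [256.4 268. ]
  pt 0.45 [257.1 211.9]
fallen_bottle 0.71 [105. 163.] 11044 ztop 0.1704 rect mm [506.4 141.9] [30.  27.8] 52.0
fallen_bottle 0.52 [334. 254.] 2826 ztop 0.0481 rect mm [523.1 464.6] [104.9  75.9] 23.3
  pt 0.96 [142.1 123.4]
bench z -6.062635762243973e-05
1888 [[-0.1125 -0.0282  0.0843]
 [-0.0953  0.0012  0.0898]
 [-0.0722  0.0308  0.0913]]
-0.1 [-0.0281  0.0305] 0.08997184544121727
-0.09 [-0.0278  0.0302] 0.08985409743842865
-0.08 [-0.0281  0.0305] 0.08986172193563408
scene rack 0.7 [0.5953 0.3369 0.0673]
scene cured_board 0.65 [0.4925 0.29   0.0199]
scene thin_board 0.55 [0.5026 0.3083 0.0861]
scene fallen_bottle 0.9 [0.4908 0.1291 0.1006]
scene spray_can 0.67 [0.6425 0.2778 0.1131]
scene tape_roll 0.52 [0.4874 0.4329 0.0247]
scene sanding_block 0.57 [0.4015 0.5147 0.0204]
scene small_tin 0.56 [0.6141 0.1123 0.0584]
top rack 0.93 [0.4733 0.7091 0.0391]
top thin_board 0.63 [0.5505 0.3403 0.0927]
top fallen_bottle 0.54 [0.5046 0.1507 0.1533]
top spray_can 0.61 [0.6467 0.3097 0.1848]
top tape_roll 0.81 [0.5223 0.4784 0.0485]
top small_tin 0.79 [0.6215 0.126  0.0666]
```

View pics/w8b.png

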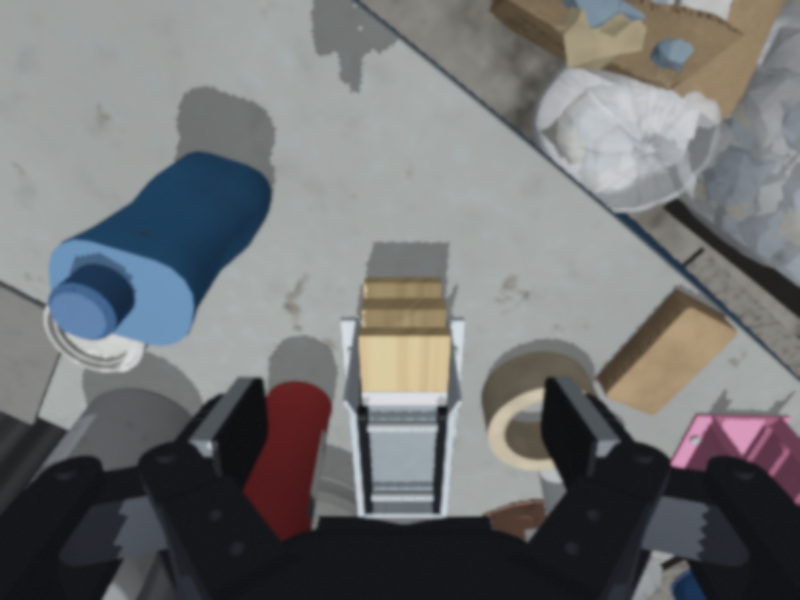

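The view shows all three boards home and flush in the rack at (405,350), bare ends outward. The bottle stands upright at (140,260), clear of the rack, and the other objects haven't moved. I'm handing it in.

```bash
python3 -c "
from bench import finish_job; print(finish_job())"
```

```text
the job is handed in; nothing more can be done
None
```

Job handed in at about 35 s of the 72 s limit: by the final camera check, both boards are fully home in their slots, the bottle stands upright about 120 mm beside the rack's middle line, and nothing else moved; the hand-in gave no verdict, and while being stood up the bottle bumped the spray-out stand plate (51 N at the wrist, limit 120 N).

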